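# Scoop the dog biscuits into the bowl

## Task

With the scoop, move all six dog biscuits from the pull-out tray into the dog bowl. Work gently, so that the insert board with its cross board is not shoved out of its place in the tray, keep the fingers off the biscuits, and leave the bowl and the other things where they are. Then stand the scoop back on the bench seat, pan flat down, and push the tray fully home.

Things in the scene. Friction and masses are not known exactly. Their poses are not given: they have to be found in the camera images.
- riser: low wooden riser shelf standing on the seat, 300 x 360 mm, 75 mm high; origin at the foot of the middle of its front edge, x into the shelf, y along the front edge
- tray: plywood pull-out tray, jutting 130 mm from under the riser shelf; origin on the seat below the middle of its front face; x into the shelf, the way it closes. Fully home its front is flush with the shelf's front edge (origins of tray and riser coincide), at a stop; slides at 2.5 N. The insert board in it lies loose: over some 30 N along y shoves it out of its place
- tray_floor (a point): centre of the insert board that floors the tray's front compartment, 10 mm above the seat. x into the shelf (the way the tray closes), y along the compartment, z up. Inside 86 mm (x) by 280 mm (y), walls 6 mm thick, tops 30 mm above this point. A cross board 6 mm thick, 28 mm high stands on it somewhere between y = +45 and +126 mm: its place is not reported, see or feel it
- tray_front (a point): middle of the outer face of the tray's front wall, 25 mm above the seat (the wall spans 4 to 40 mm above the seat, 292 mm wide); a steel pull tab 70 mm wide and 12 mm thick sticks out 22 mm towards the robot there, 24 to 36 mm above the seat
- scoop: steel scoop with upright wooden grip. Origin on the pan's underside; x to the nose (open front), z up. Pan floor 78 mm wide, 2 mm thick, x = -38 to +40 mm; side walls 26 mm high only up to x = +14 mm, back wall 36 mm high at x = -38 mm. Grip: bar 24 mm (x) by 20 mm (y) centred at x = -48 mm, 56 to 118 mm above the underside
- scoop_lip (a point): middle of the scoop's front lip, at the underside (scoop x = +40 mm, z = 0)
- scoop_grip (a point): centre of the scoop's grip where to hold it (scoop x = -48 mm, z = 95 mm)
- bowl: metal dog bowl, rim 150 mm across and 50 mm high, standing on the seat; origin at the centre of its underside
- bowl_in (a point): centre of the bowl's inner floor
- biscuit0: one of six alike chunky dog biscuits in the tray: rounded barrel-like nugget 23 mm across and 20 mm high; origin at its centre
- biscuit1: dog biscuit like biscuit0
- biscuit2: dog biscuit like biscuit0
- biscuit3: dog biscuit like biscuit0
- biscuit4: dog biscuit like biscuit0
- biscuit5: dog biscuit like biscuit0
- jar: bystander: closed glass jar, 80 mm across, 120 mm high, on the riser shelf; origin under its centre
- boot_brush: bystander: boot brush with rubber tip, 190 x 50 x 45 mm, on the riser shelf; origin under its middle
- carabiner: bystander: metal carabiner lying on the seat beside the riser shelf, 90 x 55 x 10 mm; origin at its middle
- tick_remover: bystander: plastic tick remover lying on the seat beside the riser shelf, 110 x 15 x 6 mm; origin at its middle, x to the fork
- tin: bystander: round polish tin, 86 mm across, 36 mm high, on the seat beside the riser shelf; origin under its centre
Things that resemble listed ones, but are neither listed nor needed, are in the scene too. What is shaped like the scoop but pink or purple is not meant.

How it is judged:
On the way:
1. at least one biscuit is carried in the scoop, lifted clear of the tray (height (world z) of scoop_lip above 0.06 m and ((x of biscuit0 in the frame of scoop between -0.037 and 0.044 m and y of biscuit0 in the frame of scoop between -0.039 and 0.039 m and z of biscuit0 in the frame of scoop between 0 and 0.05 m) or (x of biscuit1 in the frame of scoop between -0.037 and 0.044 m and y of biscuit1 in the frame of scoop between -0.039 and 0.039 m and z of biscuit1 in the frame of scoop between 0 and 0.05 m) or (x of biscuit2 in the frame of scoop between -0.037 and 0.044 m and y of biscuit2 in the frame of scoop between -0.039 and 0.039 m and z of biscuit2 in the frame of scoop between 0 and 0.05 m) or (x of biscuit3 in the frame of scoop between -0.037 and 0.044 m and y of biscuit3 in the frame of scoop between -0.039 and 0.039 m and z of biscuit3 in the frame of scoop between 0 and 0.05 m) or (x of biscuit4 in the frame of scoop between -0.037 and 0.044 m and y of biscuit4 in the frame of scoop between -0.039 and 0.039 m and z of biscuit4 in the frame of scoop between 0 and 0.05 m) or (x of biscuit5 in the frame of scoop between -0.037 and 0.044 m and y of biscuit5 in the frame of scoop between -0.039 and 0.039 m and z of biscuit5 in the frame of scoop between 0 and 0.05 m))), for 0.2 s.
At the end, for the whole second after the job is handed in: All six biscuits rest in the bowl (centres within 68 mm of bowl_in); bowl upright; scoop released, still, pan flat on the seat (within 6 mm and 0.08 rad); tray home within 8 mm (distance between each of biscuit0, biscuit1, biscuit2, biscuit3, biscuit4, biscuit5 and bowl_in below 0.068 m and linear speed of each of biscuit0, biscuit1, biscuit2, biscuit3, biscuit4, biscuit5 below 0.03 m/s and angle between bowl's own z axis and vertical below 0.1 rad and height (world z) of scoop between -0.004 and 0.006 m and angle between scoop's own z axis and vertical below 0.08 rad and linear speed of scoop below 0.02 m/s and x of tray in the frame of riser above -0.008 m); the robot touches nothing.
It fails at once if the tray's insert is shoved out of its place by more than 5 mm (y of tray_floor in the frame of tray above 0.005 m or y of tray_floor in the frame of tray below -0.005 m).
It fails at once if the fingers touch a biscuit (contact force between the fingers and biscuit0 above 0.5 N or contact force between the fingers and biscuit1 above 0.5 N or contact force between the fingers and biscuit2 above 0.5 N or contact force between the fingers and biscuit3 above 0.5 N or contact force between the fingers and biscuit4 above 0.5 N or contact force between the fingers and biscuit5 above 0.5 N).
It fails at once if the bowl is shifted by more than 30 mm (distance of bowl from where it was at the start of the episode above 0.03 m).
It fails at once if a bystander is shifted by more than 30 mm (distance of any of jar, boot_brush, carabiner, tick_remover, tin from where it was at the start of the episode above 0.03 m).
It also fails if it takes over 72 s, if anything falls off the work surface, if the arm or the gripper's body presses on something with over 40 N, if the wrist force passes 120 N, or if a joint passes its speed limit or range.

## Robot

A 6-joint arm with a two-finger parallel gripper is mounted at the origin on the work surface. World frame = base frame: x ahead of the robot, y to its left, z up, the work surface at z = 0. Lengths are in m, angles in rad, forces in N, time in s.
With the tool pointing down it reaches from about 0.375 to 0.9 m from the base axis. Payload 3.1 kg.
Tool frame: the origin (TCP) lies between the finger pads; the fingertips stand 8 mm ahead of it and the grasp point (between the pads) lies 11 mm behind it; z points along the fingers, y is the line along which they close (so a half turn about z gives the same grasp; the last joint's range is limited). The gripper opens to 87 mm and grips with 3 to 60 N. Pads are 19 mm wide; open, the fingers measure 117 mm over their backs; the gripper's body (75 mm by 190 mm) begins 51 mm behind the grasp point.
Start: joints at [1.026, 0.527, 1.433, -0, 1.181, -0.178], TCP at [0.224, 0.583, 0.231] pointing down, gripper open.
Joint ranges: [-3.08, 3.08], [-0.75, 2.2], [0.22, 2.44], [-1.43, 4.57], [0, 2.65], [-2.85, 2.85]. Speed limits (rad/s): [2.79, 2.79, 3.14, 3.14, 3.14, 3.14].

## Interface

Orientations are given as a unit quaternion [x, y, z, w].
In Python, from rig import robot gives the robot as it stands.
- The arm moves only by the tool move_arm, never from a script. Its argument "motion" is text: rows parted by semicolons, each of 5 numbers parted by spaces: the opening, from -1 (shut) to 1 (fully open), then the shift along the tool's x, y, z normalised to -1 to 1, where 1 is 0.2 m, then the turn about the tool's z normalised to -1 to 1, where 1 is pi rad. A call has 1 to 12 rows; each row is the pose to reach, as a shift and turn from the pose commanded when the call began, along the tool's axes at that moment, turning the shorter way round; what a row does not reach only later rows make up. A row lasts 1/12 s, in which the tool goes at most 41.7 mm and 7.16 degrees, less where a joint would pass 70% of its speed; a pose out of reach is approached as far as the arm can. A call with a number of a shift or a turn outside -1 to 1 is refused whole. A call with a gripper value outside its range is refused whole. The fingers move at their own pace and stop on an object; "newtons" is the grip in N (left out, the last holds). Time passes only in rows, so rows that repeat a pose let the fingers close. It gives the time, the measured TCP pose, the force, the opening and the grip force at its end, in the units of the state.
- robot.get_obs(): the state, without advancing time (a new reading comes with each control period).
- robot.camera(name): name is "scene" or "top" or "wrist"; returns (picture, depth): 480x640x3 uint8, red, green, blue; 480x640 float32, m along the optical axis (not along the pixel's ray), 0 where there is no reading.
- robot.camera_model(name): a dict with "mtx" (3x3 intrinsics, pixels), "D" ([k1, k2, p1, p2, k3] as OpenCV has them; the pictures are not rectified), "position" and "attitude" of the camera in the world. Camera axes: x right, y down, z forward; pixel columns grow to the right and rows downward; lengths in m; the calibration is good to about 2 mm. A picture is of the moment at which its call begins: read the wrist's pose just before it. camera_model takes no time and is no camera call; for the wrist camera it gives the pose at the moment of the call.
- robot.hand_in(): hands the job in; it is judged then, once.
The state is a dict: "time": time; "q": joint angles; "joint_velocities": joint speeds; "joint_torque": joint torques, N m; "position": TCP position; "tool_rot": TCP orientation; "ft_force": force on the tool from outside, world axes, zero at the start; "moment": the same for the moment, N m; "grip_width": finger opening in m; "grip_force": force on a finger pad.
Only numpy, scipy, OpenCV 4.12 (cv2) and the standard library are available. Lean on these libraries where they do the work, as an engineer would, in place of code of your own. Each camera call takes 0.05 s, during which the arm holds its last target. There are 200 camera calls.

## Working session

There is one attempt and no reset: what is moved stays moved. The work goes in short steps, Python scripts to look and compute and a tool call to move; the robot and the scene stay as the last step left them, time stands still between calls to the robot, and variables do not carry over. Pictures are saved under pics/ and viewed, at most 10 in all, crops included, and the job is handed in when it is done.

Besides the shell and the picture viewer there is one more tool, called after ">>>" as name(argument=value, ...), one argument or row to a line, values as JSON. move_arm: Moves the arm, as the interface text tells. Its arguments: {"type":"object","properties":{"motion":{"type":"string"},"newtons":{"type":"number"}},"required":["motion"]}

```bash
mkdir -p pics
cat > h.py <<'E'
import numpy as np, cv2
from scipy.spatial.transform import Rotation as R
from rig import robot
def cam(n):
    m=robot.camera_model(n); p,d=robot.camera(n); np.savez(f'/tmp/{n}.npz',p=p,d=d,mtx=m['mtx'],D=m['D'],pos=m['position'],att=np.array(m['attitude'])); return m,p,d
def load(n): return np.load(f'/tmp/{n}.npz')
def rot(a):
    a=np.array(a,float); return a if a.shape==(3,3) else R.from_quat(a).as_matrix()
def pix(n,uv,z=None):
    """world points of pixels; z=plane height or None for depth"""
    L=load(n); out=[]
    for u,v in uv:
        r=cv2.undistortPoints(np.array([[[u,v]]],float),L['mtx'],L['D'])[0,0]; r=np.array([r[0],r[1],1])
        w=rot(L['att'])@r; p=L['pos']
        s=np.median(L['d'][int(v)-1:int(v)+2,int(u)-1:int(u)+2]) if z is None else (z-p[2])/w[2]
        out.append(p+s*w)
    return np.round(out,4)
E
python3 - <<'E'
from h import *
for n in ('scene','top'):
    m,p,d=cam(n); cv2.imwrite(f'pics/{n}0.png',p[:,:,::-1]); print(n,m['position'],m['attitude'],m['mtx'][0] )
print(robot.get_obs())
E
```

```text
scene [ 1.26171521 -0.57638696  0.86734962] [ 0.80422299  0.41285774 -0.20534963 -0.37497386] [476.29930688   0.         313.21457904]
top [ 0.34149697 -0.04132288  1.39375199] [-0.69886549  0.71194832 -0.05115343  0.04582503] [595.7065492    0.         321.36958831]
{'time': 0.1, 'q': array([ 1.02549619e+00,  5.28396747e-01,  1.43378288e+00, -1.03814588e-05,
        1.18141668e+00, -1.78478951e-01]), 'joint_velocities': array([ 0.00134163, -0.00127803, -0.00215928,  0.00019161,  0.00037039,
        0.00017157]), 'joint_torque': array([-1.64616029e-05, -4.40983629e+01, -1.77149016e+01,  6.34777662e-02,
        5.32629818e-02, -6.67643963e-05]), 'position': array([0.22377378, 0.58286508, 0.22965225]), 'tool_rot': array([ 1.82381981e-01,  9.83227242e-01, -9.38634283e-04, -3.50198292e-04]), 'ft_force': array([-0.24563192, -0.91027011, -0.31184434]), 'moment': array([ 0.04265093, -0.00429972,  0.05238977]), 'grip_force': 0.0, 'grip_width': 0.08674106225757588}
```

View pics/top0.png

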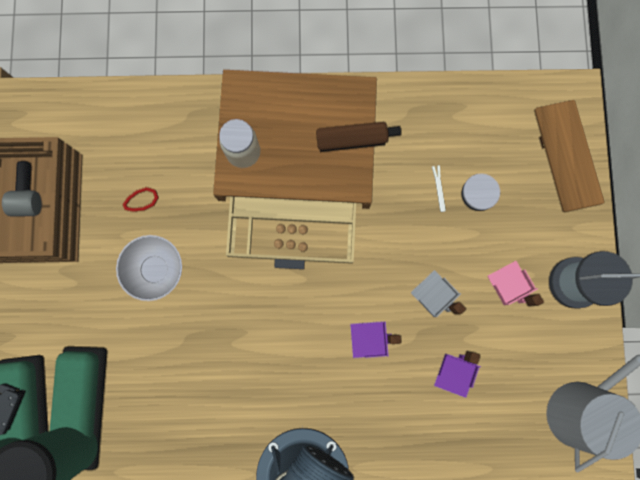

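View pics/scene0.png

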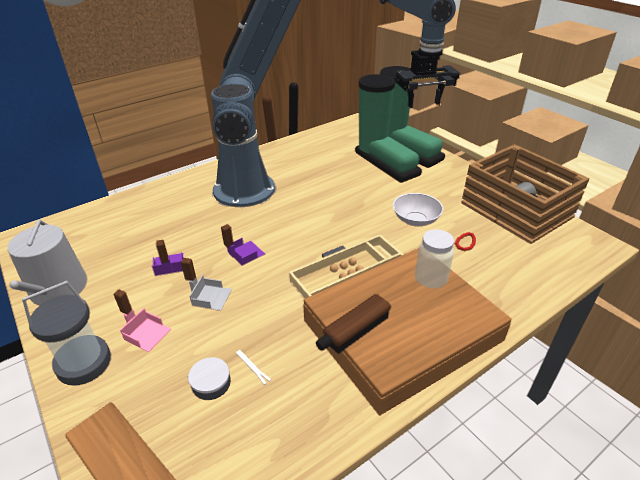

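The top view shows the grey scoop at (435,294) with its grip at (458,308). The tray spans (228–355, 195–262), with the cross board at about (250,237) and six biscuits around (291,237). The bowl is at (150,268). I'll enlarge these next.

Run:
```python
from h import *
p=load('top')['p'][:,:,::-1]
a=cv2.resize(p[190:275,220:365],None,fx=5.5,fy=5.5,interpolation=cv2.INTER_CUBIC)[:,:797]
b=cv2.resize(p[265:325,405:475],None,fx=2.2,fy=2.2,interpolation=cv2.INTER_CUBIC)
c=np.zeros((600,800,3),np.uint8); c[:a.shape[0],:a.shape[1]]=a; c[468:468+b.shape[0],:b.shape[1]]=b
cv2.imwrite('pics/crop1.png',c)
L=load('top'); z=(L['d']>0)
print(pix('top',[(150,268),(437,287),(435,300),(458,308),(440,283)]))
# points by depth for scoop region
import itertools
uv=[(u,v) for v in range(265,325) for u in range(405,475)]
P=pix('top',uv); 
g=P[(P[:,2]>0.09)]; print('grip top',len(g),g.mean(0),np.ptp(g,axis=0))
s=P[(P[:,2]>0.02)&(P[:,2]<0.08)]
hsv=cv2.cvtColor(L['p'],cv2.COLOR_RGB2HSV)
m=[(u,v) for u,v in uv if hsv[v,u,1]<60 and hsv[v,u,2]>60]
Q=pix('top',m).astype(np.float32); print(len(m),Q.mean(0),np.percentile(Q[:,2],[2,25,50,75,98]))
lo=Q[Q[:,2]<0.01]; print(cv2.minAreaRect(lo[:,:2]*1000)); print(cv2.minAreaRect(Q[:,:2]*1000))
# bowl
m=[(u,v) for v in range(225,310) for u in range(110,190) if hsv[v,u,1]<50]
B=pix('top',m).astype(np.float32); r=B[B[:,2]>0.04]; print('bowl',cv2.minEnclosingCircle(r[:,:2]*1000), B[:,2].min(),B[:,2].max())
print('tray/riser pts',pix('top',[(228,262),(354,262),(289,263),(230,195),(356,200)]),pix('top',[(215,197),(370,204),(222,71),(377,78),(238,133)]))
```

```text
[[ 0.4718  0.3476  0.0063]
 [ 0.4153 -0.3214  0.0032]
 [ 0.3852 -0.3154  0.003 ]
 [ 0.3636 -0.3416  0.116 ]
 [ 0.4245 -0.329   0.0025]]
grip top 134 [ 0.36515149 -0.34375224  0.11390522] [0.0259 0.0268 0.0302]
1281 [ 0.39966008 -0.3159932   0.00678961] [0.0002  0.0018  0.0028  0.0042  0.03864]
((401.95867919921875, -316.98052978515625), (83.40064239501953, 84.2289810180664), 41.41398620605469)
((400.13916015625, -317.38519287109375), (88.12351989746094, 83.70072937011719), 43.15228271484375)
bowl ((470.20111083984375, 339.72015380859375), 75.06263732910156) -0.0015 0.0508
tray/riser pts [[ 0.4829  0.1662  0.0026]
 [ 0.4775 -0.1292  0.0027]
 [ 0.4748  0.0218  0.0348]
 [ 0.6285  0.152   0.0695]
 [ 0.6105 -0.1328  0.0761]] [[ 6.3970e-01  1.9820e-01 -1.5000e-03]
 [ 6.0560e-01 -1.6630e-01  5.1900e-02]
 [ 1.2818e+00  3.0200e-01 -7.4250e-01]
 [ 9.3020e-01 -1.9790e-01  1.0000e-03]
 [ 7.3320e-01  1.1760e-01  1.9360e-01]]
```

View pics/crop1.png

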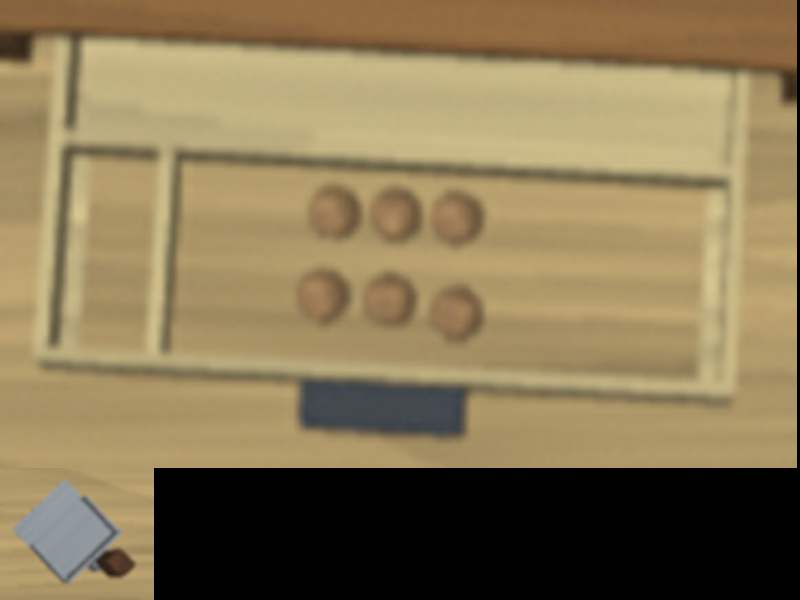

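The crop shows the cross board centreline running from (168,152) to (157,352), the tray's front top edge from (40,362) to (735,398), and the biscuits in 3 columns by 2 rows. Next I'll convert these to world positions.

Run:
```python
from h import *
c=lambda l:[(x/5.5+220-.4,y/5.5+190-.4) for x,y in l]
s=lambda l:[(x/2.2+405-.3,(y-468)/2.2+265-.3) for x,y in l]
print('front outer top',pix('top',c([(40,362),(735,398),(301,380),(466,390)]),.04))
print('outer back at shelf',pix('top',c([(57,40),(747,70)]),.04))
print('divider top', pix('top',c([(70,147),(725,180)]),.04))
print('cross',pix('top',c([(168,152),(157,352)]),.038))
print('bisc',pix('top',c([(333,212),(396,213),(457,217),(322,296),(388,299),(456,312)]),.022))
print('pan nose L,R, backR, backL',pix('top',s([(14,528),(66,480)]),.002),pix('top',s([(119,532),(66,582)]),.01))
print('grip top',pix('top',s([(115,562)]),.117))
```

```text
front outer top [[ 0.4942  0.1632  0.04  ]
 [ 0.4739 -0.1251  0.04  ]
 [ 0.4848  0.0549  0.04  ]
 [ 0.4793 -0.0135  0.04  ]]
outer back at shelf [[ 0.6305  0.1564  0.04  ]
 [ 0.6124 -0.1338  0.04  ]]
divider top [[ 0.5846  0.1509  0.04  ]
 [ 0.5657 -0.1233  0.04  ]]
cross [[0.5821 0.11   0.038 ]
 [0.4978 0.1148 0.038 ]]
bisc [[ 0.5579  0.0421  0.022 ]
 [ 0.557   0.0154  0.022 ]
 [ 0.5548 -0.0104  0.022 ]
 [ 0.5221  0.047   0.022 ]
 [ 0.5203  0.0192  0.022 ]
 [ 0.5143 -0.0094  0.022 ]]
pan nose L,R, backR, backL [[ 0.4049 -0.2605  0.002 ]
 [ 0.4548 -0.318   0.002 ]] [[ 0.3982 -0.37    0.01  ]
 [ 0.347  -0.3117  0.01  ]]
grip top [[ 0.3649 -0.3393  0.117 ]]
```

```bash
cat > pl.py <<'E'
from h import *
import sys
def yang(q): # world angle of tool y, deg
    m=R.from_quat(q).as_matrix(); return np.degrees(np.arctan2(m[1,1],m[0,1]))
def plan(pts,start=None):
    """each pt x,y,z,angle starts a new call, from the previous pt"""
    o=robot.get_obs(); c=start or [*o['position'],yang(o['tool_rot'])]
    print('t',o['time'],'at',np.round(c,4),'F',np.round(o['ft_force'],1),'w',round(o['grip_width'],4))
    for p in pts: c=show(c,p)
def show(c,p):
    d=np.array(p[:3])-c[:3]; a=np.radians(c[3]); y=[np.cos(a),np.sin(a)]; x=[-np.sin(a)*-1*-1,np.cos(a)]
    x=[-np.sin(a),np.cos(a)]  # z down: x = y cross z
    t=-((p[3]-c[3]+180)%360-180)/180
    print(p,'->',np.round([d[:2]@x/.2,d[:2]@y/.2,-d[2]/.2,t],3),'rows',round(max(np.linalg.norm(d)/.0417,abs(t)*180/7.16),1)); return list(p)
E
python3 - <<'E'
from pl import *
plan([(.40,.42,.23,30),(.47,.18,.23,-5),(.46,-.08,.23,-30),(.364,-.345,.20,-48.5)],[.224,.583,.231,69.0])
E
```

```text
t 0.1 at [ 0.224  0.583  0.231 69.   ] F [-0.2 -0.9 -0.3] w 0.0867
(0.4, 0.42, 0.23, 30) -> [-1.114 -0.446  0.005  0.217] rows 5.8
(0.47, 0.18, 0.23, -5) -> [-1.214 -0.297 -0.     0.194] rows 6.0
(0.46, -0.08, 0.23, -30) -> [-1.299  0.063 -0.     0.139] rows 6.2
(0.364, -0.345, 0.2, -48.5) -> [-1.387  0.247  0.15   0.103] rows 6.8
```

Run:
```python
from pl import *
plan([(.38,.46,.23,42),(.45,.28,.23,15),(.47,.09,.23,-10),(.455,-.10,.23,-30),(.415,-.24,.20,-48.5),(.364,-.345,.16,-48.5)],[.224,.583,.231,69.0])
```

```text
t 0.1 at [ 0.224  0.583  0.231 69.   ] F [-0.2 -0.9 -0.3] w 0.0867
(0.38, 0.46, 0.23, 42) -> [-0.949 -0.295  0.005  0.15 ] rows 4.8
(0.45, 0.28, 0.23, 15) -> [-0.903 -0.342 -0.     0.15 ] rows 4.6
(0.47, 0.09, 0.23, -10) -> [-0.944 -0.149 -0.     0.139] rows 4.6
(0.455, -0.1, 0.23, -30) -> [-0.949  0.091 -0.     0.111] rows 4.6
(0.415, -0.24, 0.2, -48.5) -> [-0.706  0.177  0.15   0.103] rows 3.6
(0.364, -0.345, 0.16, -48.5) -> [-0.539  0.224  0.2   -0.   ] rows 3.0
```

>>> move_arm(
  motion="1 -0.949 -0.295 0.005 0.15;1 -0.949 -0.295 0.005 0.15;1 -0.949 -0.295 0.005 0.15;1 -0.949 -0.295 0.005 0.15;1 -0.949 -0.295 0.005 0.15;1 -0.949 -0.295 0.005 0.15",
  newtons=40,
)

```text
time: 0.6
position: [0.3852, 0.4566, 0.2291]
tool_rot: [0.41, 0.912, -0.0, 0.001]
ft_force: [0.4, 0.4, 0.1]
grip_width: 0.0868
grip_force: 0.0
```

>>> move_arm(
  motion="1 -0.903 -0.342 0 0.15;1 -0.903 -0.342 0 0.15;1 -0.903 -0.342 0 0.15;1 -0.903 -0.342 0 0.15;1 -0.903 -0.342 0 0.15;1 -0.903 -0.342 0 0.15",
)

```text
time: 1.1
position: [0.4514, 0.2764, 0.2293]
tool_rot: [0.611, 0.792, -0.001, 0.0]
ft_force: [0.7, 0.4, -0.2]
grip_width: 0.0868
grip_force: 0.0
```

>>> move_arm(
  motion="1 -0.944 -0.149 0 0.139;1 -0.944 -0.149 0 0.139;1 -0.944 -0.149 0 0.139;1 -0.944 -0.149 0 0.139;1 -0.944 -0.149 0 0.139;1 -0.944 -0.149 0 0.139",
)

```text
time: 1.6
position: [0.4708, 0.0872, 0.2295]
tool_rot: [0.768, 0.641, -0.0, 0.001]
ft_force: [0.2, 1.2, 0.0]
grip_width: 0.0867
grip_force: 0.0
```

>>> move_arm(
  motion="1 -0.949 0.091 0 0.111;1 -0.949 0.091 0 0.111;1 -0.949 0.091 0 0.111;1 -0.949 0.091 0 0.111;1 -0.949 0.091 0 0.111;1 -0.949 0.091 0 0.111",
)

```text
time: 2.1
position: [0.456, -0.1029, 0.2296]
tool_rot: [0.867, 0.498, 0.0, 0.001]
ft_force: [0.7, -0.5, 0.2]
grip_width: 0.087
grip_force: 0.0
```

>>> move_arm(
  motion="1 -0.706 0.177 0.15 0.103;1 -0.706 0.177 0.15 0.103;1 -0.706 0.177 0.15 0.103;1 -0.706 0.177 0.15 0.103;1 -0.706 0.177 0.15 0.103;1 -0.706 0.177 0.15 0.103;1 -0.706 0.177 0.15 0.103",
)

```text
time: 2.68
position: [0.4153, -0.2377, 0.1994]
tool_rot: [0.935, 0.354, 0.0, -0.001]
ft_force: [0.4, 0.6, 0.1]
grip_width: 0.0873
grip_force: 0.0
```

Run:
```python
from h import *
m,p,d=cam('wrist'); cv2.imwrite('pics/wrist1.png',p[:,:,::-1]); print(m['position'],robot.get_obs()['position'])
```

```text
[ 0.465656   -0.19304095  0.35289089] [ 0.41542152 -0.23762648  0.19956718]
```

View pics/wrist1.png

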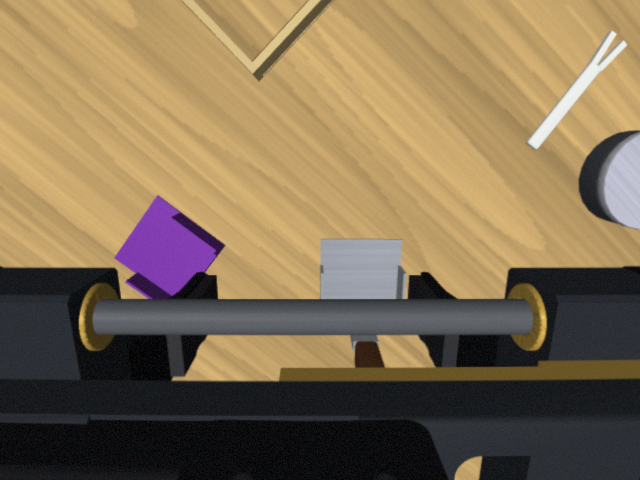

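The wrist view shows the scoop's nose corners at (321,240) and (402,240), so its yaw matches the tool.

Run:
```python
from pl import *
n=pix('wrist',[(321,239.5),(402,239.5)],.002); print(n); n=n.astype(float)
d=n[0]-n[1]; a=np.degrees(np.arctan2(d[1],d[0]))-90; print('yaw',a,np.linalg.norm(d))
x=np.array([np.cos(np.radians(a)),np.sin(np.radians(a))]); g=n.mean(0)[:2]-.088*x; print('grip',g)
plan([(*g,.16,a-90),(*g,.084,a-90)],[.415,-.24,.20,-48.5])
```

```text
[[ 0.4052 -0.2564  0.002 ]
 [ 0.4564 -0.3143  0.002 ]]
yaw 41.48579079672692 0.0772906850791219
grip [ 0.36487744 -0.34364422]
t 2.7333 at [  0.415  -0.24    0.2   -48.5  ] F [-0.1 -0.3 -0.6] w 0.0869
(np.float64(0.3648774377302506), np.float64(-0.34364421741297346), 0.16, np.float64(-48.51420920327308)) -> [-0.531  0.222  0.2    0.   ] rows 2.9
(np.float64(0.3648774377302506), np.float64(-0.34364421741297346), 0.084, np.float64(-48.51420920327308)) -> [ 0.    0.    0.38 -0.  ] rows 1.8
```

>>> move_arm(
  motion="1 -0.531 0.222 0.2 0;1 -0.531 0.222 0.2 0;1 -0.531 0.222 0.2 0;1 -0.531 0.222 0.2 0;1 -0.531 0.222 0.58 0;1 -0.531 0.222 0.58 0;1 -0.531 0.222 0.58 0;-0.54 -0.531 0.222 0.58 0;-0.54 -0.531 0.222 0.58 0;-0.54 -0.531 0.222 0.58 0;-0.54 -0.531 0.222 0.58 0;-0.54 -0.531 0.222 0.58 0",
)

```text
time: 3.73
position: [0.3656, -0.3441, 0.0855]
tool_rot: [0.935, 0.354, 0.0, 0.002]
ft_force: [-0.1, -0.1, -0.5]
grip_width: 0.0613
grip_force: 0.0
```

>>> move_arm(
  motion="-1 0 0 0 0;-1 0 0 0 0;-1 0 0 0 0;-1 0 0 0 0;-1 0 0 0 0;-1 0 0 0 0;-1 0 0 0 0",
  newtons=60,
)

```text
time: 4.32
position: [0.3647, -0.3435, 0.0834]
tool_rot: [0.935, 0.354, -0.0, -0.0]
ft_force: [-0.2, 0.2, -1.7]
grip_width: 0.0196
grip_force: 60.0
```

Run:
```python
from pl import *
plan([(.365,-.3437,.17,-48.5),(.46,-.23,.17,-25),(.5235,-.1237,.15,-3.9)],[.3648,-.3437,.084,-48.5])
```

```text
t 4.3167 at [  0.3648  -0.3437   0.084  -48.5   ] F [-0.2  0.2 -1.7] w 0.0196
(0.365, -0.3437, 0.17, -48.5) -> [ 0.001  0.001 -0.43  -0.   ] rows 2.1
(0.46, -0.23, 0.17, -25) -> [ 0.732 -0.111 -0.    -0.131] rows 3.6
(0.5235, -0.1237, 0.15, -3.9) -> [ 0.616  0.063  0.1   -0.117] rows 3.0
```

>>> move_arm(
  motion="-1 0 0 -0.2 0;-1 0 0 -0.43 0;-1 0.2 -0.03 -0.43 -0.03;-1 0.4 -0.06 -0.43 -0.07;-1 0.6 -0.09 -0.43 -0.11;-1 0.732 -0.111 -0.43 -0.131;-1 0.732 -0.111 -0.43 -0.131",
)

```text
time: 4.9
position: [0.4617, -0.2256, 0.1693]
tool_rot: [0.841, 0.54, 0.001, -0.001]
ft_force: [-0.5, 0.1, -1.7]
grip_width: 0.0199
grip_force: 60.0
```

>>> move_arm(
  motion="-1 0.2 0.02 0 -0.04;-1 0.4 0.04 0.05 -0.08;-1 0.616 0.063 0.1 -0.117;-1 0.616 0.063 0.1 -0.117;-1 0.616 0.063 0.1 -0.117;-1 0.616 0.063 0.1 -0.117",
)

```text
time: 5.4
position: [0.5227, -0.1237, 0.1491]
tool_rot: [0.731, 0.683, -0.001, -0.0]
ft_force: [-1.1, -0.6, -1.7]
grip_width: 0.0192
grip_force: 60.0
```

Run:
```python
from pl import *
m,p,d=cam('wrist'); cv2.imwrite('pics/wrist2.png',p[:,:,::-1]); plan([])
```

```text
t 5.45 at [ 0.5227 -0.1245  0.1494 -3.9973] F [ 0.3  0.3 -1.3] w 0.0198
```

View pics/wrist2.png

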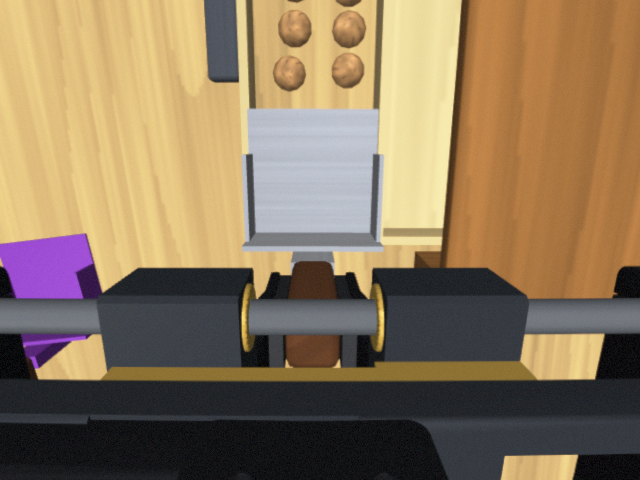

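The scoop is held straight, with its nose corners at (248,110) and (378,110). The compartment walls are visible at columns of about 241–254 and 374–384.

Run:
```python
from pl import *
p=load('wrist')['p']
a=p[5:125,225:400,::-1]; cv2.imwrite('pics/crop2.png',cv2.resize(a,None,fx=4.5,fy=4.5,interpolation=cv2.INTER_CUBIC))
```

```text
(no output)
```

View pics/crop2.png

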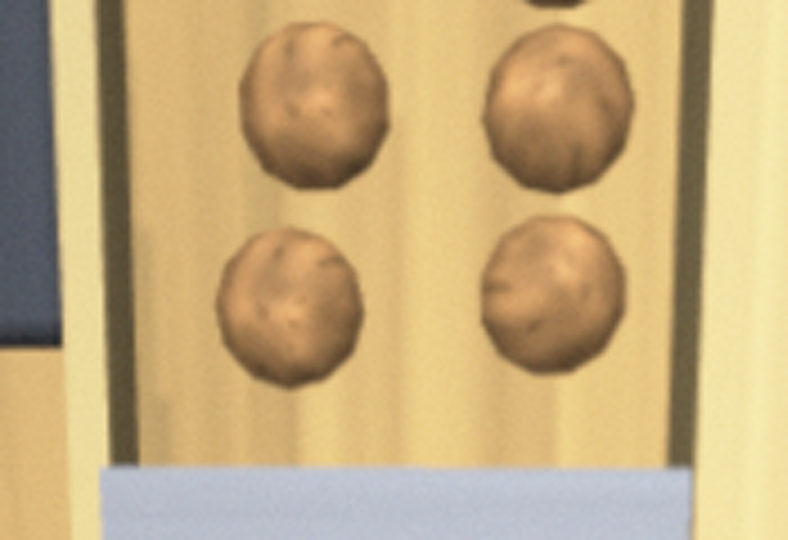

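Wall-top inner edges in the crop: left (97,10)–(111,455), right (713,10)–(693,460). The lip runs (102,467)–(690,467).

Run:
```python
from pl import *
c=lambda l:[(x/4.5+225-.4,y/4.5+5-.4) for x,y in l]
L=pix('wrist',c([(97,10),(111,455)]),.04); Rr=pix('wrist',c([(713,10),(693,460)]),.04); lip=pix('wrist',c([(102,467),(690,467)]),.067)
ang=[np.degrees(np.arctan2(*(q[0]-q[1])[1::-1])) for q in (L,Rr)]; print(L,Rr,lip,ang,'lip yaw',np.degrees(np.arctan2(*(lip[0]-lip[1])[1::-1]))-90)
a=np.radians(np.mean(ang)); ey=np.array([np.cos(a),np.sin(a)]); ex=np.array([ey[1],-ey[0]])
f=lambda q:(q[:,:2]@ex).mean(); print('widths',f(Rr)-f(L),f(lip)-(f(L)+f(Rr))/2,lip[0]-lip[1])
print('bisc',pix('wrist',c([(290,310),(553,296),(315,105),(559,109)]),.022))
```

```text
[[ 0.4921  0.0302  0.04  ]
 [ 0.4878 -0.0284  0.04  ]] [[ 0.5772  0.0243  0.04  ]
 [ 0.5726 -0.035   0.04  ]] [[ 0.4906 -0.0327  0.067 ]
 [ 0.5676 -0.0381  0.067 ]] [np.float64(85.80322385031221), np.float64(85.56435346410574)] lip yaw 85.98842239915544
widths 0.08517945195299115 -0.0008187905790808525 [-0.077   0.0054  0.    ]
bisc [[ 0.5147 -0.0074  0.022 ]
 [ 0.555  -0.0082  0.022 ]
 [ 0.5208  0.021   0.022 ]
 [ 0.5572  0.0179  0.022 ]]
```

>>> move_arm(
  motion="-1 0 0.004 0.1 0;-1 0 0.004 0.18 0;-1 0 0.004 0.24 0;-1 0 0.004 0.265 0;-1 0 0.004 0.265 0;-1 0 0.004 0.265 0",
)

```text
time: 5.95
position: [0.5316, -0.1275, 0.105]
tool_rot: [0.733, 0.68, 0.005, 0.009]
ft_force: [1.1, 5.2, 39.8]
grip_width: 0.0197
grip_force: 60.0
```

>>> move_arm(
  motion="-1 0 0 0.005 0;-1 0 0 0.01 0;-1 0 0 0.014 0;-1 0 0 0.014 0",
)

```text
time: 6.28
position: [0.5323, -0.1276, 0.1048]
tool_rot: [0.733, 0.68, 0.006, 0.01]
ft_force: [-2.0, 7.9, 56.9]
grip_width: 0.0198
grip_force: 60.0
```

>>> move_arm(
  motion="-1 0 0 -0.1 0;-1 0 0 -0.2 0;-1 0 0 -0.279 0;-1 0 0 -0.279 0;-1 0 0 -0.279 0",
)

```text
time: 6.7
position: [0.5241, -0.1255, 0.1505]
tool_rot: [0.732, 0.681, 0.0, 0.001]
ft_force: [-0.1, -0.7, -2.3]
grip_width: 0.0196
grip_force: 60.0
```

Run:
```python
from pl import *
m,p,d=cam('wrist'); m2,q,e=cam('scene'); plan([])
a=p[:270,190:470,::-1]; a=cv2.resize(a,None,fx=1.6,fy=1.6)
b=q[190:330,250:450,::-1]; b=cv2.resize(b,None,fx=1.75,fy=1.75); 
c=np.zeros((600,800,3),np.uint8); c[:a.shape[0],:a.shape[1]]=a; b=b[:,:352]; c[:b.shape[0],448:448+b.shape[1]]=b
cv2.imwrite('pics/mix3.png',c)
```

```text
t 6.8 at [ 0.523  -0.1243  0.1487 -4.0282] F [ 0.3  0.  -2.2] w 0.0201
```

View pics/mix3.png

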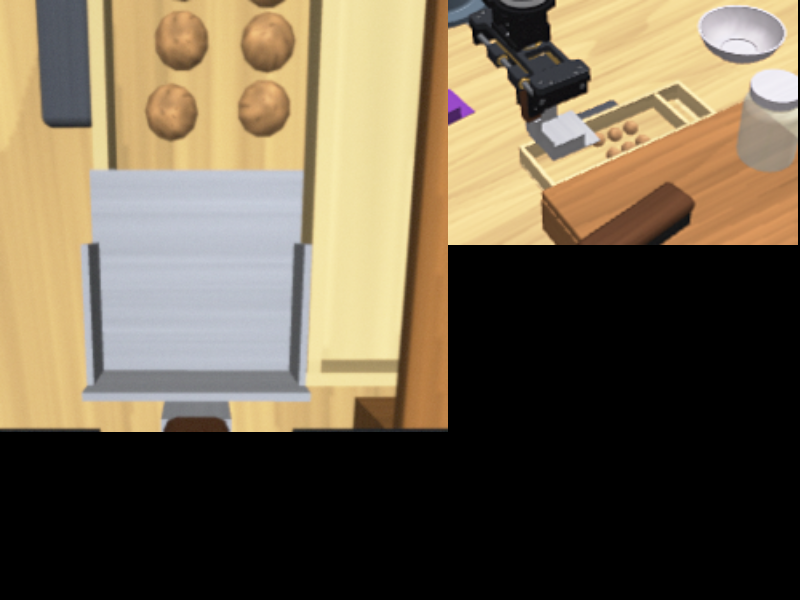

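The scoop is still held straight. The end wall's top face shows at mix rows 360–385, columns 320–400, level with the scoop's back and bracket. I'll compute where each lies.

Run:
```python
from pl import *
c=lambda l:[(x/1.6+190,y/1.6) for x,y in l]
print('end wall in/out',pix('wrist',c([(325,372),(325,385)]),.04))
print('depth there',pix('wrist',c([(345,379),(345,366),(345,300),(345,340)])))
lip=pix('wrist',c([(92,170.5),(301,170.5)])); print('lip depth',lip)
print('pan',pix('wrist',c([(200,185),(200,250),(200,350)])))
print('backwall top',pix('wrist',c([(120,396),(280,396)])), 'bracket',pix('wrist',c([(190,408),(215,411)])))
print('front wall top',pix('wrist',c([(97,40),(97,100)])),'tray floor',pix('wrist',c([(215,40),(215,150)])),'biscuit top',pix('wrist',c([(265,105),(172,110),(180,40)])))
```

```text
end wall in/out [[ 0.5827 -0.123   0.04  ]
 [ 0.5826 -0.129   0.04  ]]
depth there [[ 0.5917 -0.127   0.0394]
 [ 0.5959 -0.1251  0.0222]
 [ 0.6001 -0.0958  0.0062]
 [ 0.5999 -0.1157  0.006 ]]
lip depth [[ 4.824e-01 -2.640e-02  2.000e-04]
 [ 5.799e-01 -3.430e-02  9.800e-03]]
pan [[ 0.5322 -0.0416  0.0704]
 [ 0.5305 -0.0649  0.0706]
 [ 0.5278 -0.103   0.0708]]
backwall top [[ 0.4997 -0.1104  0.1045]
 [ 0.5541 -0.1144  0.1045]] bracket [[ 0.5234 -0.1139  0.1133]
 [ 0.5315 -0.115   0.1148]]
front wall top [[ 0.4959  0.0183  0.0398]
 [ 0.4934 -0.0036  0.0391]] tray floor [[ 0.5439  0.0233  0.0093]
 [ 0.5409 -0.0226  0.0099]] biscuit top [[ 0.5622 -0.0086  0.0296]
 [ 0.5231 -0.0079  0.03  ]
 [ 0.5286  0.0187  0.0298]]
```

Run:
```python
from pl import *
c=lambda l:[(x/1.6+190,y/1.6) for x,y in l]
lip=pix('wrist',c([(91.5,171),(302,171)]),.0685); print(lip,lip.mean(0),'yaw',np.degrees(np.arctan2(*(lip[0]-lip[1])[1::-1]))-90)
w=pix('wrist',c([(106,150),(305,235)]),.04); print('walls',w)
ex=np.array([np.cos(np.radians(-4.2)),np.sin(np.radians(-4.2))]); print('off',lip.mean(0)[:2]@ex-(w[0][:2]@ex+w[1][:2]@ex)/2, (w[1]-w[0])[:2]@ex)
```

```text
[[ 0.4927 -0.0336  0.0685]
 [ 0.5701 -0.0392  0.0685]] [ 0.5314 -0.0364  0.0685] yaw 85.86177969136688
walls [[ 0.4951 -0.023   0.04  ]
 [ 0.5755 -0.0628  0.04  ]]
off -0.004365574742504874 0.0830989642145262
```

Run:
```python
from pl import *
L=load('wrist'); g=cv2.cvtColor(L['p'],cv2.COLOR_RGB2GRAY).astype(int)
for r in (75,95):
    print(r,'L',list(zip(range(238,270),g[r-2:r+3,238:270].mean(0).astype(int))))
    print(r,'R',g[r-2:r+3,370:396].mean(0).astype(int))
print('below lip',g[115,240:256],g[115,372:386])
```

```text
75 L [(238, np.int64(68)), (239, np.int64(68)), (240, np.int64(66)), (241, np.int64(69)), (242, np.int64(68)), (243, np.int64(69)), (244, np.int64(65)), (245, np.int64(61)), (246, np.int64(76)), (247, np.int64(156)), (248, np.int64(207)), (249, np.int64(217)), (250, np.int64(217)), (251, np.int64(217)), (252, np.int64(216)), (253, np.int64(217)), (254, np.int64(217)), (255, np.int64(214)), (256, np.int64(174)), (257, np.int64(106)), (258, np.int64(84)), (259, np.int64(81)), (260, np.int64(79)), (261, np.int64(90)), (262, np.int64(145)), (263, np.int64(166)), (264, np.int64(166)), (265, np.int64(170)), (266, np.int64(176)), (267, np.int64(181)), (268, np.int64(185)), (269, np.int64(186))]
75 R [192 203 203 202 201 200 202 203 204 200 174 123  97  94  95  98  97 111
 172 215 225 225 226 225 225 226]
95 L [(238, np.int64(192)), (239, np.int64(193)), (240, np.int64(191)), (241, np.int64(187)), (242, np.int64(186)), (243, np.int64(185)), (244, np.int64(185)), (245, np.int64(187)), (246, np.int64(192)), (247, np.int64(197)), (248, np.int64(212)), (249, np.int64(217)), (250, np.int64(218)), (251, np.int64(217)), (252, np.int64(217)), (253, np.int64(218)), (254, np.int64(218)), (255, np.int64(218)), (256, np.int64(212)), (257, np.int64(142)), (258, np.int64(91)), (259, np.int64(82)), (260, np.int64(82)), (261, np.int64(81)), (262, np.int64(105)), (263, np.int64(162)), (264, np.int64(168)), (265, np.int64(168)), (266, np.int64(166)), (267, np.int64(166)), (268, np.int64(165)), (269, np.int64(169))]
95 R [204 205 204 203 201 202 203 204 202 185 139 101  94  96  96  99 107 159
 209 225 225 226 226 226 226 225]
below lip [198 196 195 191 188 188 189 187 188 187 188 190 185 189 190 186] [197 194 192 193 194 191 188 153 102  96  96  96  99 105]
```

Run:
```python
from pl import *
w=pix('wrist',[(257,95),(387,95),(256.6,75),(387.8,75)],.04)
lip=pix('wrist',[(247.5,107),(378.5,107)],.0685)
ex=np.array([np.cos(np.radians(-4.2)),np.sin(np.radians(-4.2))])
print(w,lip); c=lip.mean(0)[:2]@ex; print((w[:,:2]@ex), lip[:,:2]@ex, 'offs', c-(w[0]+w[1])[:2]@ex/2, c-(w[2]+w[3])[:2]@ex/2)
```

```text
[[ 0.4955 -0.0238  0.04  ]
 [ 0.5807 -0.0299  0.04  ]
 [ 0.4966 -0.0115  0.04  ]
 [ 0.5816 -0.0176  0.04  ]] [[ 0.4929 -0.0337  0.0685]
 [ 0.5699 -0.0393  0.0685]]
[0.49591239 0.58133034 0.49610861 0.58132709] [0.49404443 0.57124778] offs -0.0059752583951222515 -0.006071743047676881
```

>>> move_arm(
  motion="-1 0 0.03 0 0;-1 0 0.03 0.1 0;-1 0 0.03 0.16 0;-1 0.04 0.03 0.2 0;-1 0.055 0.03 0.21 0;-1 0.055 0.03 0.21 0",
)

```text
time: 7.3
position: [0.53, -0.1116, 0.1062]
tool_rot: [0.731, 0.683, -0.001, -0.002]
ft_force: [-0.6, -0.3, -2.0]
grip_width: 0.0198
grip_force: 60.0
```

>>> move_arm(
  motion="-1 0.005 0 0.02 0;-1 0.008 0 0.035 0;-1 0.01 0 0.05 0;-1 0.01 0 0.06 0;-1 0.01 0 0.06 0",
)

```text
time: 7.72
position: [0.5308, -0.111, 0.0954]
tool_rot: [0.731, 0.683, -0.0, -0.0]
ft_force: [0.3, 0.2, -1.0]
grip_width: 0.0194
grip_force: 60.0
```

>>> move_arm(
  motion="-1 0 0 0.01 0;-1 0 0 0.018 0;-1 0 0 0.022 0;-1 0 0 0.022 0",
)

```text
time: 8.05
position: [0.5309, -0.1111, 0.0913]
tool_rot: [0.731, 0.683, -0.0, 0.0]
ft_force: [-0.4, -0.1, -1.2]
grip_width: 0.0197
grip_force: 60.0
```

>>> move_arm(
  motion="-1 0 0 0.005 0;-1 0 0 0.01 0;-1 0 0 0.01 0",
)

```text
time: 8.3
position: [0.5315, -0.1113, 0.091]
tool_rot: [0.731, 0.683, 0.0, 0.001]
ft_force: [-2.2, -0.1, 11.1]
grip_width: 0.0193
grip_force: 60.0
```

>>> move_arm(
  motion="-1 0.04 0 -0.004 0;-1 0.08 0 -0.004 0;-1 0.12 0 -0.004 0;-1 0.16 0 -0.004 0;-1 0.2 0 -0.004 0;-1 0.24 0 -0.004 0;-1 0.28 0 -0.004 0;-1 0.32 0 -0.004 0;-1 0.35 0 -0.004 0;-1 0.35 0 -0.004 0",
)

```text
time: 9.13
position: [0.5369, -0.0409, 0.0912]
tool_rot: [0.73, 0.683, 0.0, 0.002]
ft_force: [0.1, -0.7, 8.5]
grip_width: 0.0194
grip_force: 60.0
```

>>> move_arm(
  motion="-1 0.03 0 -0.002 0;-1 0.06 0 -0.002 0;-1 0.09 0 -0.002 0;-1 0.12 0 -0.002 0;-1 0.14 0 -0.002 0;-1 0.14 0 -0.002 0",
)

```text
time: 9.63
position: [0.5384, -0.0129, 0.0912]
tool_rot: [0.73, 0.683, 0.0, 0.001]
ft_force: [-0.4, -2.2, 6.7]
grip_width: 0.0195
grip_force: 60.0
```

>>> move_arm(
  motion="-1 0.02 0 0 0;-1 0.04 0 0 0;-1 0.06 0 0 0;-1 0.06 0 0 0",
)

```text
time: 9.97
position: [0.5393, -0.0011, 0.0912]
tool_rot: [0.73, 0.683, 0.0, 0.001]
ft_force: [-0.7, -1.8, 7.3]
grip_width: 0.02
grip_force: 60.0
```

>>> move_arm(
  motion="-1 0.02 0 0 0;-1 0.04 0 0 0;-1 0.06 0 0 0;-1 0.06 0 0 0",
)

```text
time: 10.3
position: [0.5401, 0.0106, 0.0913]
tool_rot: [0.73, 0.683, 0.0, 0.001]
ft_force: [-0.4, -2.6, 6.8]
grip_width: 0.0199
grip_force: 60.0
```

Run:
```python
from pl import *
m,p,d=cam('wrist'); plan([])
cv2.imwrite('pics/w4.png',cv2.resize(p[:270,190:460,::-1],None,fx=2.2,fy=2.2))
```

```text
t 10.35 at [ 0.5401  0.0105  0.0912 -3.8187] F [ 0.2 -2.3  6.4] w 0.0196
```

View pics/w4.png

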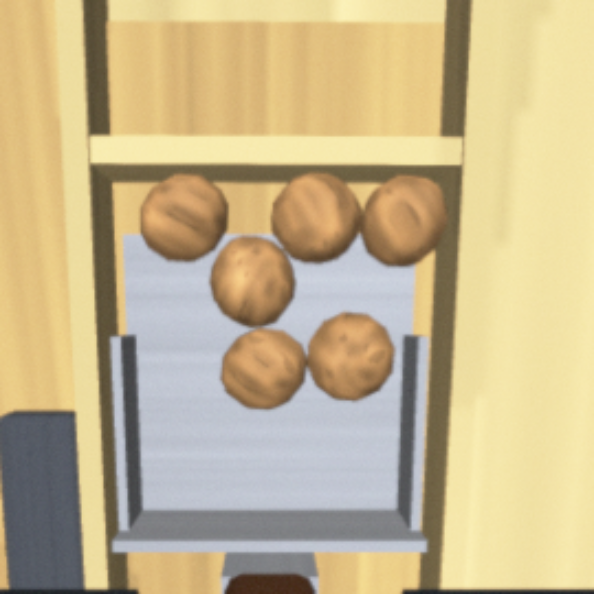

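Three biscuits are on the pan and three sit at the lip against the cross board. The lip (row 235) is about 14 mm short of the board (row 183). I'll push on gently.

>>> move_arm(
  motion="-1 0.01 0.004 0 0;-1 0.02 0.007 0 0;-1 0.03 0.007 0 0;-1 0.04 0.007 0 0;-1 0.05 0.007 0 0;-1 0.06 0.007 0 0;-1 0.06 0.007 0 0",
)

```text
time: 10.93
position: [0.5422, 0.0223, 0.0912]
tool_rot: [0.73, 0.683, 0.0, 0.001]
ft_force: [0.3, -3.2, 6.7]
grip_width: 0.0197
grip_force: 60.0
```

Run:
```python
from pl import *
m,p,d=cam('wrist'); plan([])
cv2.imwrite('pics/w5.png',cv2.resize(p[:270,190:460,::-1],None,fx=2.2,fy=2.2))
P=pix('wrist',[(u,v) for v in range(60,240,4) for u in range(235,400,4)])
b=P[(P[:,2]>.026)&(P[:,2]<.036)]; print(len(b))
hsv=cv2.cvtColor(p,cv2.COLOR_RGB2HSV); g=p.astype(int)
mk=((g[:,:,0]-g[:,:,2]>60)&(g[:,:,0]<215)&(d>0)).astype(np.uint8)
c=cv2.HoughCircles(cv2.GaussianBlur(cv2.cvtColor(p,cv2.COLOR_RGB2GRAY),(3,3),0)[50:240,230:400],cv2.HOUGH_GRADIENT,1,25,param1=80,param2=14,minRadius=16,maxRadius=23)
c=c[0]+[230,50,0]; print(np.round(c)); print(pix('wrist',[(u,v) for u,v,_ in c]))
g=cv2.cvtColor(p,cv2.COLOR_RGB2GRAY).astype(int); print('column prof',[(r,g[r,300:306].mean().astype(int)) for r in range(55,115,2)])
```

```text
t 10.9833 at [ 0.5422  0.0223  0.0912 -3.8341] F [-0.4 -3.6  7. ] w 0.0196
571
[[328. 120.  20.]
 [252. 120.  22.]
 [348. 164.  20.]
 [290. 144.  20.]
 [328. 196.  20.]
 [366. 128.  20.]]
[[0.5566 0.1016 0.0332]
 [0.5161 0.1044 0.0329]
 [0.5663 0.0778 0.0323]
 [0.5348 0.0906 0.0324]
 [0.5538 0.0615 0.0322]
 [0.5767 0.0967 0.0331]]
column prof [(55, np.int64(187)), (57, np.int64(186)), (59, np.int64(187)), (61, np.int64(187)), (63, np.int64(186)), (65, np.int64(187)), (67, np.int64(186)), (69, np.int64(186)), (71, np.int64(187)), (73, np.int64(187)), (75, np.int64(186)), (77, np.int64(186)), (79, np.int64(187)), (81, np.int64(187)), (83, np.int64(187)), (85, np.int64(190)), (87, np.int64(229)), (89, np.int64(230)), (91, np.int64(231)), (93, np.int64(231)), (95, np.int64(230)), (97, np.int64(229)), (99, np.int64(150)), (101, np.int64(95)), (103, np.int64(104)), (105, np.int64(187)), (107, np.int64(201)), (109, np.int64(203)), (111, np.int64(201)), (113, np.int64(198))]
```

All six biscuits are on the pan at a height of about 0.032 m. Lifting gently.

>>> move_arm(
  motion="-1 0 0 -0.01 0;-1 0 0 -0.03 0;-1 0 0 -0.07 0;-1 0 0 -0.12 0;-1 0 0 -0.18 0;-1 0 0 -0.24 0;-1 0 0 -0.29 0;-1 0 0 -0.32 0;-1 0 0 -0.33 0;-1 0 0 -0.33 0",
)

```text
time: 11.82
position: [0.5417, 0.0226, 0.157]
tool_rot: [0.731, 0.683, 0.0, 0.0]
ft_force: [-0.2, -0.7, -1.9]
grip_width: 0.0198
grip_force: 60.0
```

```bash
cat > chk.py <<'E'
from pl import *
m,p,d=cam('wrist'); plan([])
c=cv2.HoughCircles(cv2.GaussianBlur(cv2.cvtColor(p,cv2.COLOR_RGB2GRAY),(3,3),0)[50:240,230:400],cv2.HOUGH_GRADIENT,1,25,param1=80,param2=14,minRadius=14,maxRadius=23)
c=[] if c is None else c[0]+[230,50,0]; 
if len(c):print(np.c_[np.round(c),pix('wrist',[(u,v) for u,v,_ in c])])
E
python3 chk.py; python3 -c "
from pl import *
o=robot.get_obs(); p=o['position']; plan([(.504,.156,p[2],10)],[*p[:3],-3.9])"
```

```text
t 11.8667 at [ 0.5413  0.0226  0.1564 -3.9177] F [-0.5 -0.4 -2.3] w 0.0195
[[2.920e+02 1.420e+02 2.000e+01 5.360e-01 9.200e-02 9.800e-02]
 [3.300e+02 1.220e+02 2.000e+01 5.566e-01 1.009e-01 9.900e-02]
 [2.580e+02 1.220e+02 2.000e+01 5.183e-01 1.041e-01 9.950e-02]
 [3.680e+02 1.280e+02 2.000e+01 5.769e-01 9.700e-02 9.870e-02]
 [3.500e+02 1.660e+02 1.800e+01 5.664e-01 7.700e-02 9.720e-02]
 [3.220e+02 1.980e+02 1.900e+01 5.504e-01 6.090e-02 9.780e-02]]
t 11.8667 at [ 0.5413  0.0226  0.1564 -3.9   ] F [-0.5 -0.4 -2.3] w 0.0195
(0.504, 0.156, np.float64(0.15644096616998854), 10) -> [ 0.653 -0.231 -0.    -0.077] rows 3.3
```

>>> move_arm(
  motion="-1 0.04 -0.01 0 -0.005;-1 0.11 -0.04 0 -0.013;-1 0.19 -0.07 0 -0.022;-1 0.27 -0.1 0 -0.032;-1 0.35 -0.125 0 -0.042;-1 0.43 -0.15 0 -0.052;-1 0.5 -0.175 0 -0.06;-1 0.56 -0.2 0 -0.067;-1 0.61 -0.217 0 -0.072;-1 0.64 -0.227 0 -0.076;-1 0.653 -0.231 0 -0.077;-1 0.653 -0.231 0 -0.077",
)

```text
time: 12.87
position: [0.5042, 0.1564, 0.1562]
tool_rot: [0.643, 0.766, -0.0, -0.0]
ft_force: [-0.3, 0.8, -2.8]
grip_width: 0.02
grip_force: 60.0
```

```bash
python3 chk.py
```

```text
t 12.9167 at [0.5045 0.156  0.1563 9.9593] F [ 0.5 -0.9 -2. ] w 0.0195
[[3.500e+02 1.640e+02 1.900e+01 5.155e-01 2.168e-01 9.670e-02]
 [3.300e+02 1.220e+02 2.000e+01 5.005e-01 2.361e-01 9.870e-02]
 [2.940e+02 1.380e+02 2.000e+01 4.828e-01 2.251e-01 9.750e-02]
 [2.520e+02 1.280e+02 2.000e+01 4.598e-01 2.264e-01 9.810e-02]
 [3.200e+02 1.880e+02 2.000e+01 5.009e-01 2.009e-01 9.700e-02]]
```

Run:
```python
from pl import *
p=load('wrist')['p']
P=pix('wrist',[(u,v) for v in range(90,220,8) for u in range(236,400,6)])
z=(P[:,2].reshape(-1,28)*1000).astype(int)
for r in z: print(*r)
```

```text
0 0 0 0 0 0 0 0 0 0 -1 0 0 0 0 0 0 0 0 0 0 0 0 -1 0 0 0 0
0 0 0 0 -1 -1 0 0 0 0 0 0 0 0 0 0 0 0 0 0 0 0 0 0 0 0 0 0
0 -1 0 0 0 0 0 75 75 75 77 76 76 75 92 94 95 94 76 0 0 0 0 -1 0 0 -1 0
0 91 96 95 95 90 76 76 77 76 76 76 76 91 96 97 97 97 95 76 76 76 76 77 0 0 0 0
91 95 98 98 97 94 77 76 91 93 93 91 76 93 96 98 98 97 96 90 76 76 76 76 -1 -1 -1 0
93 97 98 98 96 94 76 92 95 96 96 94 92 91 95 96 96 96 94 76 76 76 76 76 0 -1 0 -1
0 95 96 97 96 92 76 93 96 97 97 96 93 77 90 92 93 91 76 76 76 76 76 76 0 -1 0 0
0 0 92 92 89 76 76 93 95 97 96 95 92 76 76 76 76 76 89 90 89 77 76 76 -1 -1 0 0
0 100 90 76 76 76 76 76 92 93 93 91 76 76 76 76 77 91 94 95 95 93 77 78 99 -1 0 -1
-1 100 90 76 76 76 76 76 76 77 76 76 76 76 76 76 89 94 96 96 96 94 91 79 100 -1 0 0
-1 100 91 76 76 76 76 76 76 76 76 76 84 90 91 87 88 93 95 96 96 94 90 81 100 0 0 0
0 99 92 76 76 76 76 76 76 76 76 88 92 95 95 94 92 89 92 94 94 90 76 82 100 -1 -1 0
0 99 93 76 76 76 76 76 76 76 76 91 95 96 97 96 94 76 76 76 76 76 76 83 100 0 -1 0
0 100 94 76 76 76 76 76 76 76 76 90 95 96 96 95 94 75 76 76 76 76 76 85 100 -1 0 -1
0 0 96 76 76 76 76 76 76 76 76 76 91 94 94 93 76 76 76 76 76 76 76 86 100 0 0 0
0 0 97 76 76 76 76 76 76 76 76 76 76 76 75 77 76 76 76 76 76 75 76 86 100 0 -1 0
0 0 98 77 76 76 76 76 76 76 76 76 76 76 76 76 76 76 76 76 76 76 76 88 100 0 0 -1
```

One biscuit slid off the front right corner during the swing, and I'll look for it afterwards. First I'll advance gently over the bowl, then fling.

>>> move_arm(
  motion="-1 0.015 0 0 0;-1 0.045 0 0 0;-1 0.085 0 0 0;-1 0.13 0 0 0;-1 0.17 0 0 0;-1 0.2 0 0 0;-1 0.22 0 0 0;-1 0.225 0 0 0;-1 0.225 0 0 0",
)

```text
time: 13.67
position: [0.4964, 0.2008, 0.1563]
tool_rot: [0.643, 0.766, -0.0, 0.0]
ft_force: [0.5, -0.8, -2.5]
grip_width: 0.02
grip_force: 60.0
```

>>> move_arm(
  motion="-1 0.18 0 0 0;-1 0.27 0 0 0;-1 0.06 0 0 0;-1 -0.15 0 0 0;-1 -0.3 0 0 0;-1 -0.3 0 0 0",
)

```text
time: 14.17
position: [0.5086, 0.1368, 0.1565]
tool_rot: [0.645, 0.765, -0.0, 0.001]
ft_force: [0.7, 0.4, -1.8]
grip_width: 0.0198
grip_force: 60.0
```

```bash
python3 chk.py
python3 - <<'E'
from pl import *
m,p,d=cam('top'); cv2.imwrite('pics/t6.png',cv2.resize(p[185:310,100:370,::-1],None,fx=2.95,fy=2.95,interpolation=cv2.INTER_CUBIC))
E
```

```text
t 14.2167 at [0.508  0.1387 0.1565 9.6909] F [-0.1  0.3 -1.7] w 0.0202
```

View pics/t6.png

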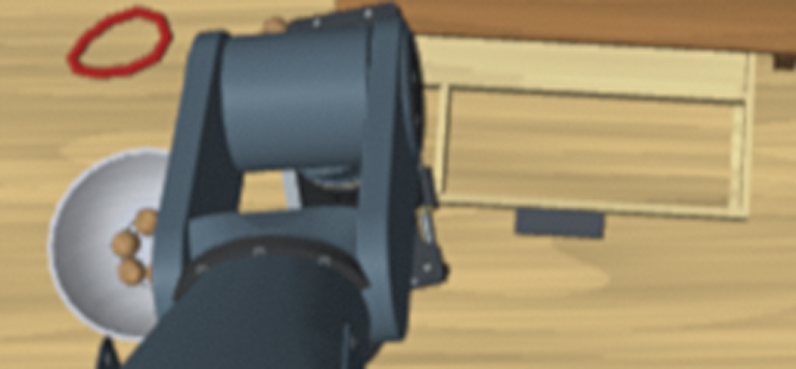

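The scoop is empty and biscuits are in the bowl at crop (125–150, 220–272). The lost one lies at crop (273,25), beside the shelf's left front corner.

Run:
```python
from pl import *
f=lambda x,y:(100+x/2.95-.3,185+y/2.95-.3)
print('lost',pix('top',[f(273,25)],.022))
print('carab',pix('top',[f(168,40),(f(120,15)),f(75,65)],.005),'jar',pix('top',[(238,133)]))
print('tray front',pix('top',[f(440,204),f(745,217)],.04))
plan([(.47,.03,.2,10)],[.5084,.1374,.1565,10])
```

```text
lost [[0.6447 0.2476 0.022 ]]
carab [[0.6377 0.3355 0.005 ]
 [0.659  0.3747 0.005 ]
 [0.6186 0.4099 0.005 ]] jar [[0.733  0.1175 0.1942]]
tray front [[ 0.4969  0.113   0.04  ]
 [ 0.4825 -0.123   0.04  ]]
t 14.2667 at [ 0.5084  0.1374  0.1565 10.    ] F [ 0.3  0.4 -2.5] w 0.0197
(0.47, 0.03, 0.2, 10) -> [-0.496 -0.282 -0.218  0.   ] rows 2.9
```

Run:
```python
from pl import *
plan([(.58,.26,.25,84),(.658,.372,.18,175.8)],[.5084,.1374,.1565,9.8])
```

```text
t 14.2667 at [0.5084 0.1374 0.1565 9.8   ] F [ 0.3  0.4 -2.5] w 0.0197
(0.58, 0.26, 0.25, 84) -> [ 0.543  0.457 -0.467 -0.412] rows 10.4
(0.658, 0.372, 0.18, 175.8) -> [-0.329  0.598  0.35  -0.51 ] rows 12.8
```

>>> move_arm(
  motion="-1 0 0 -0.2 0;-1 0 0 -0.4 -0.02;-1 0.1 0.1 -0.467 -0.08;-1 0.2 0.2 -0.467 -0.12;-1 0.35 0.3 -0.467 -0.16;-1 0.5 0.4 -0.467 -0.2;-1 0.543 0.457 -0.467 -0.24;-1 0.543 0.457 -0.467 -0.28;-1 0.543 0.457 -0.467 -0.32;-1 0.543 0.457 -0.467 -0.36;-1 0.543 0.457 -0.467 -0.4;-1 0.543 0.457 -0.467 -0.412",
)

```text
time: 15.27
position: [0.5772, 0.2653, 0.2494]
tool_rot: [0.048, 0.999, 0.0, -0.001]
ft_force: [0.2, 0.6, -0.6]
grip_width: 0.0198
grip_force: 60.0
```

>>> move_arm(
  motion="-1 -0.05 0.1 0 -0.04;-1 -0.1 0.2 0 -0.08;-1 -0.15 0.3 0 -0.12;-1 -0.2 0.4 0 -0.16;-1 -0.25 0.5 0.05 -0.2;-1 -0.329 0.598 0.1 -0.24;-1 -0.329 0.598 0.15 -0.28;-1 -0.329 0.598 0.2 -0.32;-1 -0.329 0.598 0.25 -0.36;-1 -0.329 0.598 0.3 -0.4;-1 -0.329 0.598 0.35 -0.44;-1 -0.329 0.598 0.35 -0.47",
)

```text
time: 16.27
position: [0.6532, 0.3768, 0.1762]
tool_rot: [-0.637, 0.771, 0.001, -0.003]
ft_force: [-1.1, -0.1, -2.6]
grip_width: 0.0199
grip_force: 60.0
```

>>> move_arm(
  motion="-1 0 0 0 -0.03;-1 0 0 0 -0.04;-1 0 0 0 -0.04",
)

```text
time: 16.52
position: [0.6548, 0.3774, 0.1791]
tool_rot: [-0.682, 0.731, 0.001, -0.001]
ft_force: [-0.0, 0.0, -1.9]
grip_width: 0.0196
grip_force: 60.0
```

Run:
```python
from pl import *
m,p,d=cam('wrist'); plan([]); cv2.imwrite('pics/w7.png',p[:330,:,::-1])
```

```text
t 16.5667 at [  0.6549   0.3772   0.1792 175.9133] F [ 0.3 -0.3 -1.7] w 0.0194
```

View pics/w7.png

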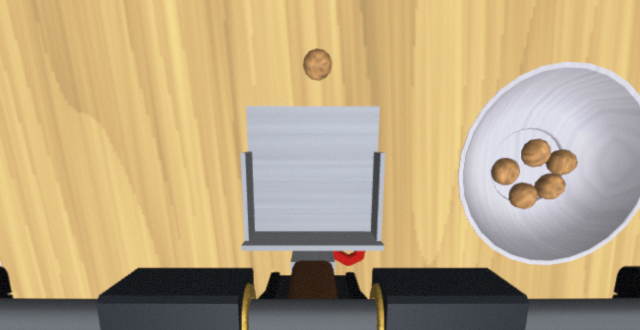

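Five biscuits are in the bowl. The last one is at (317,64), straight ahead of the scoop, and the carabiner end is at (350,257).

Run:
```python
from pl import *
b=pix('wrist',[(317,64)]); print('bisc top',b, pix('wrist',[(317,64)],.012)); 
print('carab end',pix('wrist',[(349,245),(349,263),(333,254)],.008)); print('lip',pix('wrist',[(246,107),(379,107)],.099))
print('pan',pix('wrist',[(312,130),(312,210)]))
```

```text
bisc top [[0.6423 0.2521 0.0195]] [[0.6421 0.2506 0.012 ]]
carab end [[0.6238 0.4001 0.008 ]
 [0.6246 0.4168 0.008 ]
 [0.6385 0.4074 0.008 ]]
lip [[0.6875 0.2877 0.099 ]
 [0.6099 0.2932 0.099 ]]
pan [[0.6499 0.3034 0.0991]
 [0.6533 0.3512 0.0994]]
```

>>> move_arm(
  motion="-1 0 0 0.1 0;-1 0 0 0.2 0;-1 0 0 0.3 0;-1 0 0 0.37 0;-1 0 0 0.41 0;-1 0 0 0.418 0;-1 0 0 0.418 0;-1 0.05 0 0.42 0;-1 0.1 0 0.42 0;-1 0.14 0 0.42 0;-1 0.18 0 0.42 0;-1 0.21 0 0.42 0",
)

```text
time: 17.57
position: [0.6536, 0.3331, 0.097]
tool_rot: [-0.681, 0.732, -0.0, 0.001]
ft_force: [0.9, 1.3, -0.1]
grip_width: 0.0197
grip_force: 60.0
```

>>> move_arm(
  motion="-1 0 0 0 0;-1 0 0 0.025 0;-1 0 0 0.045 0;-1 0 0 0.055 0;-1 0 0 0.058 0;-1 0 0 0.058 0",
)

```text
time: 18.07
position: [0.6523, 0.3345, 0.0832]
tool_rot: [-0.682, 0.732, 0.0, -0.001]
ft_force: [-0.5, 0.7, -1.6]
grip_width: 0.0198
grip_force: 60.0
```

Run:
```python
from pl import *
m,p,d=cam('wrist'); plan([])
P=pix('wrist',[(u,v) for v in range(2,240,6) for u in range(200,440,6)]); P=P.reshape(-1,40,3)
z=(P[:,:,2]*1000).astype(int)
for i,r in enumerate(z[:26]): print(i*6+2,*r)
```

```text
t 18.1167 at [6.526000e-01 3.345000e-01 8.350000e-02 1.759299e+02] F [-0.2 -0.  -1.1] w 0.0199
2 6 6 6 7 6 6 6 7 6 6 6 4 4 5 5 5 5 5 4 5 4 5 4 -1 0 0 0 -1 0 0 0 0 0 0 0 0 0 0 0 0
8 0 0 0 0 0 0 -1 0 0 0 -1 0 -1 -1 -1 -1 0 0 0 0 0 0 0 0 -1 0 0 0 0 0 0 0 0 -1 -1 -1 0 -1 0 0
14 -1 -1 0 -1 0 0 0 -1 0 0 0 -1 0 0 0 -1 0 -1 0 -1 0 -1 0 0 0 0 0 0 0 0 0 0 -1 -1 0 0 0 -1 -1 0
20 -1 0 0 -1 0 0 0 0 0 -1 0 0 0 0 0 0 0 0 0 -1 0 0 0 0 0 0 0 -1 0 0 -1 0 0 0 0 0 0 -1 0 -1
26 0 0 0 0 0 0 0 -1 -1 0 0 0 0 0 0 -1 0 0 0 0 0 0 0 0 0 -1 0 -1 0 0 -1 -1 0 0 0 -1 0 0 0 0
32 0 0 -1 0 0 0 0 0 0 0 0 0 0 -1 0 0 0 0 0 0 0 0 0 0 0 0 0 0 0 0 0 -1 0 0 -1 0 0 0 0 0
38 -1 0 0 0 0 0 0 0 0 0 0 -1 0 0 0 -1 0 -1 -1 0 0 -1 0 0 -1 0 0 0 0 0 0 0 0 0 -1 0 0 -1 0 0
44 0 0 0 0 -1 0 -1 0 -1 -1 -1 0 0 0 0 0 0 0 0 0 0 0 -1 0 0 0 0 -1 0 0 -1 0 0 -1 0 -1 0 -1 -1 -1
50 0 0 0 0 -1 0 0 0 0 -1 0 0 0 0 0 0 0 -1 0 0 0 0 0 0 0 0 0 0 -1 0 0 0 0 0 0 0 0 -1 -1 0
56 0 0 0 -1 -1 0 0 0 0 0 0 0 0 -1 0 0 0 -1 0 0 -1 0 0 -1 0 0 0 0 0 0 0 0 0 0 -1 0 0 0 0 0
62 -1 0 -1 0 0 0 0 0 -1 0 0 0 0 -1 0 0 0 0 0 10 13 11 0 0 0 0 0 0 -1 0 0 -1 0 0 -1 0 0 0 0 0
68 
[... 671 characters left out ...]
 0
110 0 0 0 0 -1 0 -1 0 3 3 4 3 3 3 3 3 3 3 3 3 3 3 3 3 3 3 3 3 3 3 0 0 0 0 0 0 0 0 0 0
116 0 0 0 0 0 0 -1 0 3 3 3 3 3 3 3 3 3 3 4 3 3 4 3 3 3 3 3 3 3 3 0 0 0 -1 0 0 0 0 0 -1
122 0 0 0 0 0 -1 -1 0 3 3 3 3 3 3 3 3 3 3 3 3 3 3 3 3 3 3 4 3 3 3 0 -1 0 0 0 0 0 0 0 0
128 0 0 0 -1 -1 0 0 -1 3 3 3 3 4 3 3 3 3 3 3 3 3 3 3 4 3 3 3 3 3 3 0 0 0 0 0 0 0 0 -1 0
134 -1 -1 0 0 0 0 0 -1 3 3 3 3 3 3 2 3 3 3 3 4 3 3 3 3 3 3 3 3 4 3 0 0 -1 0 0 0 0 0 0 0
140 0 0 -1 -1 0 0 0 0 3 3 3 3 3 3 3 3 3 3 3 2 3 3 3 3 3 3 3 3 3 2 -1 -1 0 0 0 -1 0 0 0 0
146 0 0 0 0 0 0 -1 0 1 3 3 3 4 3 2 3 3 3 3 3 3 3 3 3 3 3 3 3 3 3 0 0 0 0 0 0 0 0 0 0
152 0 0 0 0 0 0 0 26 12 3 3 3 3 2 3 3 3 3 3 3 3 2 3 3 3 3 3 4 3 3 22 0 -1 0 0 0 0 0 0 0
```

>>> move_arm(
  motion="-1 0.02 0 0.002 0;-1 0.05 0 0.004 0;-1 0.08 0 0.004 0;-1 0.11 0 0.004 0;-1 0.14 0 0.004 0;-1 0.17 0 0.004 0;-1 0.19 0 0.004 0;-1 0.19 0 0.004 0",
)

```text
time: 18.78
position: [0.6505, 0.2967, 0.0837]
tool_rot: [-0.681, 0.732, 0.001, 0.001]
ft_force: [0.1, -0.3, -2.6]
grip_width: 0.0199
grip_force: 60.0
```

```bash
cat > look.py <<'E'
from pl import *
m,p,d=cam('wrist'); plan([])
P=pix('wrist',[(u,v) for v in range(20,240,6) for u in range(200,440,6)])
b=P[(P[:,2]>.011)&(P[:,2]<.023)&(abs(P[:,0]-m['position'][0])<.036)]
print('biscuit?',len(b),b.mean(0),b.max(0)); r=P[P[:,2]>.05]; print('riser',len(r),r[:,1].max() if len(r) else 0)
w=P[(P[:,2]>.025)&(P[:,2]<.06)]; print(len(w))
E
python3 look.py
```

```text
t 18.8333 at [6.503000e-01 2.959000e-01 8.350000e-02 1.758877e+02] F [ 0.1 -0.  -1.6] w 0.0197
biscuit? 74 [0.64228243 0.23131622 0.0174973 ] [0.682  0.2864 0.0229]
riser 172 0.1937
98
```

>>> move_arm(
  motion="-1 0.015 0 0 0;-1 0.03 0 0 0;-1 0.045 0 0 0;-1 0.055 0 0 0;-1 0.055 0 0 0",
)

```text
time: 19.25
position: [0.6493, 0.2846, 0.0833]
tool_rot: [-0.681, 0.732, -0.0, -0.0]
ft_force: [0.0, 0.4, -2.7]
grip_width: 0.0197
grip_force: 60.0
```

Run:
```python
from pl import *
m,p,d=cam('wrist'); plan([])
P=pix('wrist',[(u,v) for v in range(44,200,6) for u in range(236,400,6)]).reshape(-1,28,3)
for r in P: print(round(r[14,1],3),*(r[:,2]*1000).astype(int))
```

```text
t 19.3 at [6.494000e-01 2.849000e-01 8.330000e-02 1.758757e+02] F [ 0.1  0.1 -2.1] w 0.0198
0.181 74 73 73 74 73 73 74 74 74 74 74 73 73 74 73 73 74 74 73 0 0 0 0 -1 0 -1 0 0
0.183 74 74 74 74 74 74 73 73 74 74 74 74 74 74 74 74 74 74 72 0 -1 0 0 0 0 0 0 -1
0.185 74 74 74 74 74 74 74 74 73 74 74 74 74 74 73 74 74 74 71 0 0 -1 0 0 0 0 0 0
0.187 74 73 74 74 74 75 73 74 74 74 74 74 74 74 73 74 74 74 72 0 0 0 0 0 -1 0 0 0
0.19 74 74 74 74 74 73 74 74 74 74 74 74 74 74 74 74 74 74 71 0 0 0 -1 0 -1 0 -1 0
0.192 73 74 73 74 73 73 73 73 73 73 73 73 73 73 73 73 73 73 0 0 0 -1 0 0 0 0 0 0
0.194 70 69 70 69 70 69 69 70 70 69 70 69 69 68 70 68 68 67 0 0 0 0 -1 -1 -1 0 -1 0
0.194 54 54 54 54 53 53 53 54 53 53 53 53 53 53 53 53 53 53 0 -1 0 0 0 0 0 0 0 0
0.194 34 35 35 34 34 34 33 34 34 33 34 34 34 34 33 33 33 29 0 -1 0 0 0 -1 0 0 0 0
0.194 10 10 10 10 12 10 10 10 10 9 10 10 8 14 16 16 8 0 0 0 0 0 0 0 0 -1 0 0
0.198 0 -1 0 0 0 0 0 -1 0 0 0 0 18 21 21 21 19 0 0 0 0 0 0 0 -1 0 0 0
0.201 0 -1 4 3 4 3 4 4 3 3 3 3 21 22 23 23 21 18 4 3 4 3 4 3 0 -1 0 0
0.204 -1 -1 4 3 3 3 3 3 4 4 3 16 21 23 23 23 22 19
[... 178 characters left out ...]
 3 3 3 3 4 3 3 18 20 18 16 3 3 4 3 3 3 3 0 -1 0 0
0.217 0 0 3 3 3 3 3 3 3 3 3 3 3 3 3 3 3 3 3 3 4 3 3 3 0 0 0 -1
0.22 -1 0 3 3 2 3 3 3 4 3 3 3 3 3 3 3 3 3 3 3 4 3 3 3 0 -1 0 0
0.224 0 25 15 3 3 3 3 3 3 3 3 3 3 3 3 4 3 3 3 4 3 3 3 4 23 0 0 0
0.227 -1 27 17 2 3 3 3 3 3 3 3 3 3 4 3 3 3 3 3 3 3 3 3 5 26 0 -1 0
0.231 0 27 19 3 3 2 3 3 3 3 3 3 3 3 4 2 4 4 3 3 3 3 3 7 26 0 0 0
0.234 0 27 18 3 3 3 3 3 3 3 3 3 3 3 3 3 3 3 3 3 3 3 3 8 27 0 0 0
0.238 0 27 20 3 3 3 3 3 3 3 3 3 3 3 3 3 3 3 3 3 3 3 3 8 26 0 0 0
0.241 0 26 20 3 3 3 3 2 3 3 3 3 3 3 3 3 3 3 3 3 3 3 3 9 26 0 0 0
0.245 0 27 21 3 3 3 3 3 4 2 2 3 3 3 3 3 3 3 3 3 3 3 3 10 27 0 0 0
0.249 0 26 22 3 3 3 3 3 3 3 3 3 3 3 3 3 3 3 3 3 4 3 2 11 27 0 -1 0
```

>>> move_arm(
  motion="-1 0.008 0 0 0;-1 0.016 0 0 0;-1 0.022 0 0 0;-1 0.022 0 0 0",
)

```text
time: 19.63
position: [0.6491, 0.2809, 0.0834]
tool_rot: [-0.681, 0.732, -0.0, -0.0]
ft_force: [-0.5, -0.2, -1.6]
grip_width: 0.0197
grip_force: 60.0
```

>>> move_arm(
  motion="-1 0 0 -0.01 0;-1 0 0 -0.04 0;-1 0 0 -0.1 0;-1 0 0 -0.18 0;-1 0 0 -0.26 0;-1 0 0 -0.34 0;-1 0 0 -0.4 0;-1 0 0 -0.44 0;-1 0 0 -0.45 0;-1 0 0 -0.45 0",
)

```text
time: 20.47
position: [0.6494, 0.2812, 0.1744]
tool_rot: [-0.681, 0.732, -0.0, 0.001]
ft_force: [0.3, -0.0, -1.0]
grip_width: 0.0198
grip_force: 60.0
```

Run:
```python
from pl import *
m,p,d=cam('wrist'); plan([])
P=pix('wrist',[(u,v) for v in range(100,200,6) for u in range(236,400,6)]).reshape(-1,28,3)
for r in P: print(round(r[14,1],3),*(r[:,2]*1000).astype(int))
```

```text
t 20.5167 at [6.488000e-01 2.810000e-01 1.732000e-01 1.759027e+02] F [ 0.6 -0.  -1.8] w 0.0193
0.188 73 74 74 74 74 74 74 74 74 74 74 74 74 74 73 73 73 0 0 0 -1 0 0 0 0 -1 0 0
0.196 73 73 74 74 73 74 74 94 93 93 93 94 93 108 110 108 94 94 94 0 0 0 0 0 0 0 0 0
0.199 50 49 94 94 94 95 94 95 94 94 94 94 109 112 112 112 111 95 94 94 94 94 94 95 0 0 0 -1
0.202 0 0 94 94 93 94 94 93 93 94 94 106 111 113 114 114 113 109 94 94 95 94 94 94 0 0 0 0
0.205 0 0 95 94 94 94 94 94 94 94 95 108 112 114 114 114 113 110 94 94 95 93 94 95 0 0 -1 0
0.208 -1 0 94 94 94 95 95 94 94 94 94 106 111 114 114 114 112 108 94 94 94 94 94 94 -1 -1 -1 0
0.211 0 0 94 94 94 94 94 94 94 94 94 94 109 112 112 112 112 95 94 94 94 94 94 94 0 0 0 -1
0.214 0 0 94 94 94 94 94 94 94 94 94 95 95 107 109 108 94 94 94 94 94 94 94 94 0 0 -1 0
0.218 0 0 94 94 94 94 94 94 94 94 94 94 94 94 94 94 94 94 94 94 95 94 94 94 0 0 0 0
0.221 0 118 107 94 94 94 94 94 94 94 94 94 94 94 94 95 94 94 95 94 94 94 94 96 117 0 0 0
0.225 -1 118 109 94 94 94 94 94 94 94 95 94 94 94 94 95 94 95 94 94 94 94 94 97 117 0 0 0
0.228 0 118 109 94 94 94 94 94 94 94 94 94 94 94 94 94 94 94 94 94 94 94 94 98 118 -1 0 0
0.232 -1 118 110 94 94 94 94 94 94 94 94 94 94 94 94 94 94 94 94 94 93 94 94 98 118 0 -1 0
0.236 0 117 110 94 94 94 94 94 94 94 94 94 95 94 94 94 94 94 94 94 94 94 94 99 118 0 0 -1
0.239 -1 119 111 94 94 94 94 94 94 94 94 94 94 94 94 94 94 94 94 94 94 94 94 100 118 -1 -1 -1
0.243 0 118 112 94 94 94 94 94 94 94 94 94 93 94 94 94 94 94 94 94 93 94 94 101 118 0 0 0
0.247 -1 0 114 94 94 94 94 94 94 94 94 94 94 94 94 94 94 94 94 94 94 94 94 102 118 0 0 0
```

Run:
```python
from pl import *
plan([(.632,.311,.168,133),(.614,.341,.16,90)],[.649,.281,.1738,175.9])
```

```text
t 20.5167 at [6.490e-01 2.810e-01 1.738e-01 1.759e+02] F [ 0.6 -0.  -1.8] w 0.0193
(0.632, 0.311, 0.168, 133) -> [-0.144  0.096  0.029  0.238] rows 6.0
(0.614, 0.341, 0.16, 90) -> [-0.036  0.171  0.04   0.239] rows 6.0
```

>>> move_arm(
  motion="-1 -0.005 0.003 0 0.006;-1 -0.017 0.011 0 0.02;-1 -0.03 0.02 0 0.042;-1 -0.045 0.03 0.005 0.066;-1 -0.06 0.04 0.01 0.09;-1 -0.075 0.05 0.015 0.114;-1 -0.09 0.06 0.02 0.14;-1 -0.105 0.07 0.025 0.166;-1 -0.12 0.08 0.029 0.192;-1 -0.133 0.089 0.029 0.216;-1 -0.144 0.096 0.029 0.232;-1 -0.144 0.096 0.029 0.238",
)

```text
time: 21.52
position: [0.6309, 0.3115, 0.166]
tool_rot: [-0.366, 0.931, 0.0, -0.001]
ft_force: [0.3, -0.3, -1.8]
grip_width: 0.0198
grip_force: 60.0
```

>>> move_arm(
  motion="-1 -0.001 0.005 0 0.006;-1 -0.004 0.018 0.005 0.02;-1 -0.008 0.034 0.01 0.042;-1 -0.012 0.052 0.015 0.066;-1 -0.016 0.07 0.02 0.09;-1 -0.02 0.09 0.025 0.114;-1 -0.024 0.11 0.03 0.14;-1 -0.028 0.13 0.035 0.166;-1 -0.031 0.147 0.04 0.192;-1 -0.034 0.16 0.04 0.216;-1 -0.036 0.168 0.04 0.232;-1 -0.036 0.171 0.04 0.239",
)

```text
time: 22.52
position: [0.6136, 0.3411, 0.159]
tool_rot: [0.0, 1.0, -0.0, -0.0]
ft_force: [-0.2, 1.0, -2.3]
grip_width: 0.0195
grip_force: 60.0
```

Run:
```python
from pl import *
m,p,d=cam('wrist'); plan([])
P=pix('wrist',[(u,v) for v in range(100,200,6) for u in range(236,400,6)]).reshape(-1,28,3)
for r in P: print(round(r[14,0],3),round(r[14,1],3),*(r[:,2]*1000).astype(int))
```

```text
t 22.5667 at [ 0.6136  0.3411  0.1591 89.9724] F [ 1.2  1.2 -2.3] w 0.0198
0.515 0.348 46 41 36 28 25 23 21 18 17 15 14 13 13 13 13 13 15 17 19 20 23 25 28 34 40 46 49 0
0.527 0.346 49 46 41 35 30 26 24 78 78 78 79 79 78 93 94 93 79 78 78 24 26 30 35 40 45 49 0 0
0.53 0.346 0 49 79 79 79 79 78 79 79 79 79 79 94 97 98 97 96 79 79 79 79 79 79 79 49 0 0 0
0.533 0.346 0 0 79 79 79 79 79 79 79 79 79 90 97 98 99 98 97 93 79 79 78 79 79 79 0 0 0 0
0.536 0.346 0 0 79 79 79 79 79 79 79 79 79 93 96 98 99 98 97 94 79 79 79 79 79 79 -1 0 0 0
0.54 0.346 0 -1 79 79 79 79 79 79 79 79 79 91 97 98 99 98 97 93 79 79 79 79 79 79 0 -1 0 0
0.543 0.346 -1 0 79 79 79 79 79 79 79 79 79 79 94 96 97 97 95 80 79 79 79 79 78 79 0 0 0 -1
0.546 0.346 0 0 79 79 79 79 79 79 79 79 79 79 79 92 95 94 79 78 79 79 78 79 79 79 0 -1 0 -1
0.549 0.347 0 -1 79 79 79 79 79 79 79 79 79 78 79 79 79 79 79 78 79 79 79 78 79 78 0 0 0 0
0.553 0.347 0 103 92 79 79 79 78 79 79 79 79 79 79 79 79 79 79 79 79 79 79 79 79 81 101 -1 -1 0
0.556 0.347 0 102 93 79 79 79 79 79 78 79 79 79 79 79 79 79 79 79 79 79 79 79 79 82 103 0 0 0
0.56 0.347 -1 103 93 79 79 79 79 79 79 79 79 80 79 79 79 79 79 79 79 79 79 79 79 83 103 0 -1 -1
0.563 0.347 0 103 95 78 79 79 79 79 79 79 79 79 79 78 79 79 79 78 79 79 79 79 79 83 102 0 0 0
0.567 0.347 0 102 96 79 79 79 79 79 79 78 78 79 79 79 79 79 79 78 79 78 79 79 79 84 102 0 -1 0
0.571 0.347 0 102 96 78 79 78 79 78 78 78 79 79 79 79 79 78 78 79 79 79 78 78 78 86 103 -1 0 0
0.574 0.347 0 102 97 79 79 78 78 79 79 79 79 79 78 79 79 79 79 79 79 79 79 79 78 88 103 0 0 0
0.578 0.347 -1 102 98 79 79 79 78 78 79 79 78 79 79 79 79 79 79 78 79 79 78 79 79 87 103 0 0 0
```

>>> move_arm(
  motion="-1 0.18 0 0 0;-1 0.27 0 0 0;-1 0.06 0 0 0;-1 -0.15 0 0 0;-1 -0.2 0 -0.1 0;-1 -0.2 0 -0.2 0;-1 -0.2 0 -0.2 0",
)

```text
time: 23.15
position: [0.6576, 0.3413, 0.2035]
tool_rot: [-0.0, 1.0, 0.001, 0.004]
ft_force: [1.4, 0.3, -0.6]
grip_width: 0.0195
grip_force: 60.0
```

Run:
```python
from pl import *
m,p,d=cam('wrist'); plan([])
cv2.imwrite('pics/w8.png',p[:,:,::-1])
c=cv2.HoughCircles(cv2.GaussianBlur(cv2.cvtColor(p,cv2.COLOR_RGB2GRAY),(3,3),0),cv2.HOUGH_GRADIENT,1,14,param1=80,param2=13,minRadius=8,maxRadius=18)
c=c[0]; P=pix('wrist',[(u,v) for u,v,_ in c]); g=p.astype(int)
for a,q in zip(c,P):
    col=g[int(a[1]),int(a[0])]
    if col[0]-col[2]>40 and np.hypot(q[0]-.471,q[1]-.341)<.2: print(np.round(a),q,col)
h=(g[:,:,0]-g[:,:,2]>40)
P=pix('wrist',[(u,v) for v in range(2,230,2) for u in range(100,540,2)]); C=g[2:230:2,100:540:2].reshape(-1,3)
k=(np.hypot(P[:,0]-.471,P[:,1]-.341)<.07)&(C[:,0]-C[:,2]>35)&(P[:,2]>.008); im=np.zeros((114,220),np.uint8); im.flat[np.where(k)[0]]=255
n,l,s,ce=cv2.connectedComponentsWithStats(im); print(s[:,4],np.round(ce*2+[100,2]))
```

```text
t 23.2 at [ 0.6559  0.3412  0.2017 90.0455] F [ 0.1  0.3 -1.2] w 0.019
[314.   8.  15.] [0.488  0.3445 0.0259] [243 198 132]
[24880    46   154] [[319. 116.]
 [273.   5.]
 [321.   8.]]
```

>>> move_arm(
  motion="-1 0.1 0 -0.2 0;-1 0.25 0 -0.3 0;-1 0.3 0 -0.3 0;-1 0.3 0 -0.3 0;-1 0.3 0 -0.3 0",
)

```text
time: 23.62
position: [0.5926, 0.341, 0.2587]
tool_rot: [-0.001, 1.0, -0.0, -0.001]
ft_force: [0.4, 0.5, -1.8]
grip_width: 0.02
grip_force: 60.0
```

Run:
```python
from pl import *
m,p,d=cam('wrist'); plan([])
g=p.astype(int)
P=pix('wrist',[(u,v) for v in range(2,230,2) for u in range(100,540,2)]); C=g[2:230:2,100:540:2].reshape(-1,3)
r=np.hypot(P[:,0]-.471,P[:,1]-.341); k=(r<.072)&(C[:,0]-C[:,2]>45)&(P[:,2]>.008); im=np.zeros((114,220),np.uint8); im.flat[np.where(k)[0]]=255
D=cv2.distanceTransform(im,cv2.DIST_L2,5); pk=(D==cv2.dilate(D,np.ones((7,7))))&(D>3)
for v,u in np.argwhere(pk): print(u*2+100,v*2+2,D[v,u],P.reshape(114,220,3)[v,u])
n,l,s,ce=cv2.connectedComponentsWithStats(im); print(s[:,4])
# bowl rim
q=P[(P[:,2]>.045)&(P[:,2]<.055)&(C[:,0]-C[:,2]<35)&(r<.11)]; print('rim',len(q),cv2.minEnclosingCircle(q[:,:2].astype(np.float32)*1000))
```

```text
t 23.6667 at [ 0.5933  0.3408  0.2582 90.0813] F [-0.1 -0.4 -1.7] w 0.0198
310 60 5.0 [0.4481 0.3393 0.027 ]
330 68 5.3938 [0.4549 0.3583 0.0259]
300 82 4.9968996 [0.4672 0.3297 0.0242]
302 82 4.9968996 [0.4672 0.3317 0.0242]
300 84 4.9968996 [0.469  0.3297 0.0242]
302 84 4.9968996 [0.469  0.3316 0.0243]
336 92 4.9968996 [0.4764 0.3643 0.0259]
338 92 4.9968996 [0.4763 0.3663 0.0251]
336 94 4.9968996 [0.4782 0.3644 0.0251]
282 96 5.0 [0.4806 0.3127 0.0302]
[24579   383    92    22     1     1     2]
rim 506 ((469.4970703125, 341.2724609375), 74.460693359375)
```

Run:
```python
from pl import *
plan([(.55,.17,.25,62),(.50,0,.25,36),(.45,-.16,.22,12),(.41,-.31,.13,0),(.41,-.31,.0845,0)],[.594,.341,.2597,90])
```

```text
t 23.6667 at [ 0.594   0.341   0.2597 90.    ] F [-0.1 -0.4 -1.7] w 0.0198
(0.55, 0.17, 0.25, 62) -> [ 0.22  -0.855  0.048  0.156] rows 4.2
(0.5, 0, 0.25, 36) -> [-0.178 -0.868 -0.     0.144] rows 4.2
(0.45, -0.16, 0.22, 12) -> [-0.5   -0.672  0.15   0.133] rows 4.1
(0.41, -0.31, 0.13, 0) -> [-0.692 -0.352  0.45   0.067] rows 4.3
(0.41, -0.31, 0.0845, 0) -> [0.    0.    0.227 0.   ] rows 1.1
```

>>> move_arm(
  motion="-1 0.1 -0.2 0.048 0.04;-1 0.15 -0.4 0.048 0.08;-1 0.2 -0.6 0.048 0.12;-1 0.22 -0.855 0.048 0.156;-1 0.22 -0.855 0.048 0.156;-1 0.22 -0.855 0.048 0.156",
)

```text
time: 24.17
position: [0.5502, 0.1662, 0.2487]
tool_rot: [0.244, 0.97, -0.001, -0.001]
ft_force: [0.4, 0.7, -1.6]
grip_width: 0.0196
grip_force: 60.0
```

>>> move_arm(
  motion="-1 -0.178 -0.868 0 0.144;-1 -0.178 -0.868 0 0.144;-1 -0.178 -0.868 0 0.144;-1 -0.178 -0.868 0 0.144;-1 -0.178 -0.868 0 0.144;-1 -0.178 -0.868 0 0.144",
)

```text
time: 24.67
position: [0.5002, -0.0021, 0.2494]
tool_rot: [0.455, 0.891, -0.0, -0.0]
ft_force: [0.1, -0.2, -1.9]
grip_width: 0.0194
grip_force: 60.0
```

>>> move_arm(
  motion="-1 -0.5 -0.672 0.15 0.133;-1 -0.5 -0.672 0.15 0.133;-1 -0.5 -0.672 0.15 0.133;-1 -0.5 -0.672 0.15 0.133;-1 -0.5 -0.672 0.15 0.133;-1 -0.5 -0.672 0.15 0.133",
)

```text
time: 25.17
position: [0.451, -0.1611, 0.2192]
tool_rot: [0.629, 0.777, 0.0, -0.0]
ft_force: [0.5, 0.2, -2.0]
grip_width: 0.0198
grip_force: 60.0
```

```bash
cat > bowl.py <<'E'
from pl import *
m,p,d=cam('top'); plan([])
g=p.astype(int); sub=g[225:312,105:195]
P=pix('top',[(u,v) for v in range(225,312) for u in range(105,195)]); C=sub.reshape(-1,3)
r=np.hypot(P[:,0]-.471,P[:,1]-.341); k=(r<.065)&(C[:,0]-C[:,2]>35); im=np.zeros((87,90),np.uint8); im.flat[np.where(k)[0]]=255
n,l,s,ce=cv2.connectedComponentsWithStats(im); print(s[1:,4],np.round(ce[1:]+[105,225]))
big=cv2.resize(im,None,fx=4,fy=4); D=cv2.distanceTransform((big>127).astype(np.uint8),cv2.DIST_L2,5); D=cv2.GaussianBlur(D,(5,5),0)
pk=(D==cv2.dilate(D,np.ones((13,13))))&(D>8)
for v,u in np.argwhere(pk): print(u/4+105,v/4+225,D[v,u],pix('top',[(u/4+105,v/4+225)]))
q=P[(P[:,2]>.044)&(r<.1)]; print('rim',cv2.minEnclosingCircle(q[:,:2].astype(np.float32)*1000))
E
python3 bowl.py
```

```text
t 25.2167 at [ 0.451  -0.1595  0.2195 12.0936] F [-0.3 -0.2 -2.3] w 0.0194
[ 57 285] [[150. 259.]
 [152. 271.]]
150.5 259.25 14.454998 [[0.49   0.3409 0.0275]]
165.5 264.75 14.166275 [[0.4763 0.3054 0.0303]]
165.5 265.0 14.166275 [[0.476  0.3059 0.0283]]
142.5 266.5 14.117617 [[0.4737 0.3594 0.026 ]]
157.5 270.25 14.407667 [[0.4646 0.3253 0.0237]]
145.0 276.0 14.692684 [[0.4516 0.3529 0.0271]]
153.25 279.25 14.13159 [[0.4438 0.3337 0.0273]]
rim ((470.46905517578125, 339.5968322753906), 74.93128204345703)
```

All six biscuits are in the bowl and the bowl hasn't moved. Now I'll set the scoop down.

>>> move_arm(
  motion="-1 -0.692 -0.352 0.45 0.067;-1 -0.692 -0.352 0.45 0.067;-1 -0.692 -0.352 0.45 0.067;-1 -0.692 -0.352 0.45 0.067;-1 -0.692 -0.352 0.45 0.067;-1 -0.692 -0.352 0.52 0.067;-1 -0.692 -0.352 0.6 0.067;-1 -0.692 -0.352 0.65 0.067;-1 -0.692 -0.352 0.67 0.067;-1 -0.692 -0.352 0.67 0.067",
)

```text
time: 26.05
position: [0.4109, -0.3082, 0.0852]
tool_rot: [0.706, 0.708, 0.0, -0.001]
ft_force: [0.3, 0.7, -2.0]
grip_width: 0.0198
grip_force: 60.0
```

>>> move_arm(
  motion="-1 0 0 0.006 0;-1 0 0 0.012 0;-1 0 0 0.012 0",
)

```text
time: 26.3
position: [0.4108, -0.31, 0.0842]
tool_rot: [0.707, 0.708, -0.0, 0.001]
ft_force: [-0.0, -0.7, -1.5]
grip_width: 0.0197
grip_force: 60.0
```

>>> move_arm(
  motion="-1 0 0 0.005 0;-1 0 0 0.009 0;-1 0 0 0.009 0",
)

```text
time: 26.55
position: [0.4102, -0.3101, 0.0819]
tool_rot: [0.707, 0.707, -0.0, 0.0]
ft_force: [-0.1, 0.4, -1.8]
grip_width: 0.02
grip_force: 60.0
```

>>> move_arm(
  motion="-0.3 0 0 0 0;-0.3 0 0 0 0;-0.3 0 0 0 0;0.3 0 0 0 0;0.3 0 0 0 0;0.3 0 0 0 0;0.3 0 0 0 0;0.3 0 0 -0.2 0;0.3 0 0 -0.4 0;0.3 0 0 -0.5 0;0.3 0 0 -0.5 0",
)

```text
time: 27.47
position: [0.4125, -0.3124, 0.1861]
tool_rot: [0.707, 0.707, -0.0, 0.005]
ft_force: [-0.3, -1.1, 0.2]
grip_width: 0.0562
grip_force: 0.0
```

Run:
```python
from pl import *
m,p,d=cam('top'); 
g=p.astype(int); 
# tab: dark bluish pixels near tray front
P=pix('top',[(u,v) for v in range(245,285) for u in range(260,320)]); C=g[245:285,260:320].reshape(-1,3)
k=(C.max(1)<110)&(P[:,2]>.02)&(P[:,2]<.05); print('tab',k.sum(),P[k].min(0),P[k].max(0),P[k].mean(0))
Q=pix('top',[(u,v) for v in range(270,325) for u in range(390,460)]); C=g[270:325,390:460].reshape(-1,3)
k=(np.ptp(C,axis=1)<25)&(Q[:,2]<.02)&(C.mean(1)>110); print('pan',k.sum(),Q[k].mean(0),np.percentile(Q[k][:,2],[5,50,95]))
plan([(.40,-.13,.18,-2),(.41,.024,.11,-4),(.41,.024,.032,-4),(.56,.0135,.032,-4)],[.41,-.31,.1818,0])
```

```text
tab 261 [ 0.4698 -0.0128  0.0287] [0.4938 0.0542 0.039 ] [0.48157241 0.02088429 0.03567433]
pan 832 [ 0.41669123 -0.2553488   0.00265805] [0.0003   0.0025   0.004945]
t 27.5167 at [ 0.41   -0.31    0.1818  0.    ] F [0.7 1.2 0.3] w 0.0565
(0.4, -0.13, 0.18, -2) -> [ 0.9   -0.05   0.009  0.011] rows 4.3
(0.41, 0.024, 0.11, -4) -> [0.771 0.023 0.35  0.011] rows 4.1
(0.41, 0.024, 0.032, -4) -> [0.   0.   0.39 0.  ] rows 1.9
(0.56, 0.0135, 0.032, -4) -> [-0.     0.752 -0.     0.   ] rows 3.6
```

Scoop pan lies flat. On to the tray.

>>> move_arm(
  motion="-1 0.9 -0.05 0 0.011;-1 0.9 -0.05 0 0.011;-1 0.9 -0.05 0 0.011;-1 0.9 -0.05 0 0.011;-1 0.9 -0.05 0 0.011;-1 0.9 -0.05 0 0.011",
)

```text
time: 28.02
position: [0.3971, -0.1253, 0.1804]
tool_rot: [0.718, 0.697, -0.001, -0.003]
ft_force: [0.7, -0.0, 0.3]
grip_width: 0.0245
grip_force: 0.0
```

>>> move_arm(
  motion="-1 0.771 0.023 0.35 0.011;-1 0.771 0.023 0.35 0.011;-1 0.771 0.023 0.35 0.011;-1 0.771 0.023 0.35 0.011;-1 0.771 0.023 0.35 0.011;-1 0.771 0.023 0.5 0.011;-1 0.771 0.023 0.65 0.011;-1 0.771 0.023 0.74 0.011;-1 0.771 0.023 0.74 0.011",
)

```text
time: 28.77
position: [0.4087, 0.0233, 0.0305]
tool_rot: [0.731, 0.682, -0.002, -0.002]
ft_force: [0.2, 0.4, -0.2]
grip_width: 0.0005
grip_force: 0.0
```

>>> move_arm(
  motion="-1 0 0.08 0 0;-1 0 0.16 0 0;-1 0 0.22 0 0;-1 0 0.28 0 0;-1 0 0.34 0 0;-1 0 0.4 0 0;-1 0 0.46 0 0;-1 0 0.52 0 0;-1 0 0.58 0 0;-1 0 0.64 0 0;-1 0 0.7 0 0;-1 0 0.7 0 0",
)

```text
time: 29.77
position: [0.5525, 0.0127, 0.0347]
tool_rot: [0.731, 0.682, 0.001, 0.002]
ft_force: [0.0, -0.5, -0.3]
grip_width: 0.0001
grip_force: 0.0
```

>>> move_arm(
  motion="-1 0 0.03 0 0;-1 0 0.06 0 0;-1 0 0.09 0 0;-1 0 0.11 0 0;-1 0 0.11 0 0",
)

```text
time: 30.18
position: [0.5729, 0.0125, 0.0338]
tool_rot: [0.731, 0.682, 0.001, 0.001]
ft_force: [0.6, 0.4, 0.2]
grip_width: 0.0006
grip_force: 0.0
```

Run:
```python
from pl import *
plan([]); m,p,d=cam('scene')
m,p,d=cam('top'); P=pix('top',[(u,v) for v in range(190,275) for u in (232,245,335,345)]).reshape(-1,4,3)
for i in range(0,85,3): print(190+i,[(round(a[0],3),round(a[2],3)) for a in P[i]])
```

```text
t 30.1833 at [ 0.5729  0.0125  0.0338 -3.9293] F [0.6 0.4 0.2] w 0.0006
190 [(np.float64(0.639), np.float64(0.076)), (np.float64(0.638), np.float64(0.075)), (np.float64(0.634), np.float64(0.076)), (np.float64(0.634), np.float64(0.076))]
193 [(np.float64(0.632), np.float64(0.073)), (np.float64(0.631), np.float64(0.076)), (np.float64(0.628), np.float64(0.074)), (np.float64(0.627), np.float64(0.076))]
196 [(np.float64(0.632), np.float64(0.042)), (np.float64(0.626), np.float64(0.069)), (np.float64(0.621), np.float64(0.075)), (np.float64(0.621), np.float64(0.074))]
199 [(np.float64(0.626), np.float64(0.036)), (np.float64(0.631), np.float64(0.011)), (np.float64(0.614), np.float64(0.077)), (np.float64(0.613), np.float64(0.076))]
202 [(np.float64(0.618), np.float64(0.039)), (np.float64(0.535), np.float64(0.447)), (np.float64(0.619), np.float64(0.013)), (np.float64(0.619), np.float64(0.013))]
205 [(np.float64(0.615), np.float64(0.022)), (np.float64(0.528), np.float64(0.457)), (np.float64(0.613), np.float64(0.011)), (np.float64(0.612), np.float64(0.01))]
208 [(np.float64(0.612), np.float64(-0.
[... 3024 characters left out ...]
at64(-0.001)), (np.float64(0.478), np.float64(0.0))]
265 [(np.float64(0.403), np.float64(0.753)), (np.float64(0.403), np.float64(0.754)), (np.float64(0.471), np.float64(0.002)), (np.float64(0.471), np.float64(0.0))]
268 [(np.float64(0.4), np.float64(0.752)), (np.float64(0.4), np.float64(0.753)), (np.float64(0.465), np.float64(-0.002)), (np.float64(0.464), np.float64(-0.001))]
271 [(np.float64(0.397), np.float64(0.751)), (np.float64(0.397), np.float64(0.751)), (np.float64(0.457), np.float64(0.0)), (np.float64(0.457), np.float64(-0.0))]
274 [(np.float64(0.394), np.float64(0.75)), (np.float64(0.394), np.float64(0.75)), (np.float64(0.45), np.float64(-0.0)), (np.float64(0.45), np.float64(0.001))]
```

>>> move_arm(
  motion="-1 0 0.02 0 0;-1 0 0.04 0 0;-1 0 0.055 0 0;-1 0 0.055 0 0;-1 0 0.055 0 0",
)

```text
time: 30.7
position: [0.5832, 0.0123, 0.0337]
tool_rot: [0.731, 0.683, 0.001, 0.0]
ft_force: [-0.5, -0.7, -0.2]
grip_width: 0.0003
grip_force: 0.3
```

>>> move_arm(
  motion="-1 0 0.015 0 0;-1 0 0.03 0 0;-1 0 0.03 0 0",
)

```text
time: 30.95
position: [0.586, 0.0121, 0.0336]
tool_rot: [0.731, 0.683, -0.002, -0.002]
ft_force: [-5.8, 0.8, 4.3]
grip_width: 0.0007
grip_force: 2.9
```

>>> move_arm(
  motion="-1 0 0.015 0 0;-1 0 0.025 0 0;-1 0 0.025 0 0",
)

```text
time: 31.2
position: [0.5861, 0.0121, 0.0335]
tool_rot: [0.73, 0.683, -0.006, -0.006]
ft_force: [-13.5, -1.0, 11.9]
grip_width: 0.0003
grip_force: 6.8
```

The tray is at its stop. I'll back off and do the last check.

>>> move_arm(
  motion="-1 0 -0.06 0 0;-1 0 -0.2 0 0;-1 0 -0.4 0 0;-1 0 -0.6 -0.1 0;-1 0 -0.7 -0.3 0;-1 0 -0.7 -0.6 0;-1 0 -0.7 -0.8 0;-1 0 -0.7 -0.8 0;-1 0 -0.7 -0.8 0",
)

```text
time: 31.95
position: [0.4585, 0.0201, 0.1991]
tool_rot: [0.731, 0.683, 0.004, 0.006]
ft_force: [0.4, 0.6, 1.6]
grip_width: 0.0004
grip_force: 0.0
```

```bash
python3 bowl.py
python3 - <<'E'
from pl import *
P=pix('top',[(u,v) for v in range(192,215) for u in (335,345)]).reshape(-1,2,3)
for i in range(0,23,2): print(192+i,np.round(P[i][:,[0,2]],3).tolist())
E
```

```text
t 32.0 at [ 0.457   0.0203  0.1968 -3.9134] F [-0.6 -0.1 -0. ] w 0.0007
[ 57 281] [[150. 259.]
 [152. 271.]]
150.5 259.25 14.454998 [[0.4903 0.3417 0.0247]]
165.5 264.75 13.575607 [[0.4765 0.3059 0.0283]]
142.25 266.5 14.094494 [[0.4738 0.3604 0.0245]]
142.5 266.5 14.094494 [[0.4738 0.3598 0.0245]]
157.5 270.25 14.407667 [[0.4645 0.325  0.0248]]
145.0 276.0 14.692684 [[0.4517 0.3531 0.0263]]
153.25 279.25 14.120604 [[0.4439 0.3341 0.0258]]
rim ((470.10284423828125, 339.52130126953125), 75.01655578613281)
192 [[0.63, 0.075], [0.63, 0.075]]
194 [[0.626, 0.075], [0.625, 0.074]]
196 [[0.621, 0.076], [0.621, 0.072]]
198 [[0.616, 0.074], [0.616, 0.075]]
200 [[0.612, 0.073], [0.611, 0.074]]
202 [[0.614, 0.039], [0.613, 0.042]]
204 [[0.612, 0.028], [0.61, 0.036]]
206 [[0.612, 0.004], [0.609, 0.014]]
208 [[0.607, 0.002], [0.607, 0.001]]
210 [[0.603, 0.001], [0.602, 0.001]]
212 [[0.598, -0.0], [0.597, 0.001]]
214 [[0.593, -0.001], [0.593, 0.0]]
```

Six biscuits are in the bowl and the tray front is flush with the shelf edge. Handing in.

```bash
python3 -c "
from rig import robot
print(robot.hand_in())"
```

```text
the job is handed in; nothing more can be done
None
```

I handed the job in at about 32 s with all six biscuits in the bowl, the scoop flat on the seat and the tray pushed home. The hand-in returned no verdict. On the way, one scoop descent pressed on the tray with 57 N and slid it about 6 mm inward; I didn't measure the insert's position afterwards. One biscuit fell onto the seat and was scooped up again.

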